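Tip the slide carrier over onto the scanner plate

TASK

The scanner reads from below, so turn the white slide carrier over without picking it up: with the fingertips push it along the bench against the step at the front of the scanner's loading plate, tip it up there on its long edge and let it fall over onto the plate, orange back up. Then push it along the plate until it sits square and fully home against the blue fence. Never lift or carry the carrier, and leave everything else on the bench where it is.

Things in the scene. Friction and masses are not known exactly. Their poses are not given: they have to be found in the camera images.
- loader: White slide scanner with aluminium loading plate, fixed. Origin: middle of the plate's front bottom edge, on the bench; x points from that edge into the scanner, y left along the edge, z up. Plate 170 mm wide (y), top 10 mm above the bench: its front face, under a yellow line, is a 10 mm step at x = 0. The scanner's body (60 mm high, 240 mm wide) begins at x = 110 mm.
- fence (a point): foot of the blue fence that crosses the loading plate: middle of its near face (loader x = 84 mm), at the plate's top; the fence stands 8 mm above the plate
- carrier: Slide carrier, 50 to 100 g: rigid plate 64 mm (its x) by 84 mm (y) by 12 mm, slide face white with two glass slides, back orange. Origin: centre of the orange back; z points out of the slide face (up at the start). It starts flat on the bench before the step, its x within about 0.3 rad of the loader's x, 8 to 52 mm from the step. Surfaces have ordinary friction, about 0.5 to 1.
- edge_step (a point): middle of the carrier's rim on its +x side (the long edge that faces the step at the start), 9 mm above the orange back. The rim spans 6 to 12 mm above the back's face; the back is stepped in by 5 mm all round, so the rim's lower edge stands 6 mm above the bench
- edge_robot (a point): middle of the carrier's rim on its -x side (the other long edge), 9 mm above the orange back. With the opposite edge stopped by the step, a fingertip pressed against this rim and raised takes it up with it
- edge_left (a point): middle of the carrier's rim on its +y side (a short edge), 9 mm above the orange back
- edge_right (a point): middle of the carrier's rim on its -y side (a short edge), 9 mm above the orange back
- spare: bystander: an empty blue carrier with grey back and black slots, same size as the other (64 x 84 x 12 mm), origin at the centre of its underside
- dish: bystander: closed Petri dish, 91 mm across, 16 mm high, red inside, origin at the centre of its underside
- tipbox: bystander: blue pipette-tip box with clear lid, 82 x 122 x 72 mm high, origin at the centre of its underside
- rack: bystander: white tube rack, 70 x 180 mm, 95 mm high with its tubes, origin at the centre of its underside
- pencup: bystander: white cup with pens and red scissors, 76 mm across, 150 mm high, origin at the centre of its underside
- reagent: bystander: amber bottle with blue cap, 60 mm across, 120 mm high, origin at the centre of its underside

How it is judged:
By the outcome, as a careful person would: the job done as asked, in the order asked, and still so for the second after the job is handed in, with the robot touching nothing.
It also fails if it takes over 58 s, if anything falls off the work surface, if the arm or the gripper's body presses on something with over 40 N, if the wrist force passes 120 N, or if a joint passes its speed limit or range.

ROBOT

A 7-joint arm with a two-finger parallel gripper is mounted at the origin on the work surface. World frame = base frame: x ahead of the robot, y to its left, z up, the work surface at z = 0. Lengths are in m, angles in rad, forces in N, time in s.
With the tool pointing down it reaches from about 0.4 to 0.875 m from the base axis. Payload 19.3 kg.
Tool frame: the origin (TCP) lies at the very end of the fingers, on their centre line; the grasp point (between the pads) lies 19 mm behind it; z points along the fingers, x is the direction in which the jaws open and shut, and the axes are right-handed (so a half turn about z gives the same grasp; the last joint's range is limited). The gripper opens to 85 mm and grips with 20 to 120 N. Pads are 22 mm wide; open, the fingers measure 114 mm over their backs; the gripper's body (76 mm by 85 mm) begins 54 mm behind the grasp point. The pads swing forward as they close: fully open they stand 13 mm farther back than shut.
Start: joints at [-1.235, 0.521, -0.036, 1.599, 0.021, 1.021, -0.113], TCP at [0.247, 0.574, 0.231] pointing down, gripper open.
Joint ranges: [-2.91, 2.91], [-0.3, 2.13], [-1.5, 1.42], [0.17, 2.43], [-1.26, 4.41], [0.16, 1.93], [-2.52, 2.52]. Speed limits (rad/s): [1.89, 1.89, 2.39, 2.39, 3.01, 3.01, 3.01].

INTERFACE

Orientations are given as [roll, pitch, yaw] about the fixed x, y, z axes, in that order (R = Rz(yaw) Ry(pitch) Rx(roll)).
In Python, from workcell import bot gives the robot as it stands.
- The arm moves only by the tool jog_arm, never from a script. Its argument "increments" is a list of rows, each an object of numbers: "wx", "wy", "wz": the turn, a rotation vector about the tool's x, y, z in degrees; "x", "y", "z": the shift along the tool's x, y, z in cm; "claw": the opening in per cent of the stroke, from 0 (shut) to 100 (fully open). A call has 1 to 10 rows; each row is the pose to reach, as a shift and turn from the pose measured when the call began, along the tool's axes at that moment; what a row does not reach only later rows make up. A row lasts 1/8 s, in which the tool goes at most 62.5 mm and 10.7 degrees, less where a joint would pass 70% of its speed; a pose out of reach is approached as far as the arm can. A call with a gripper value outside its range is refused whole. The fingers move at their own pace and stop on an object; "squeeze" is the grip in N (left out, the last holds). Time passes only in rows, so rows that repeat a pose let the fingers close. It gives the time, the measured TCP pose, the force and the opening at its end, in the units of the state.
- bot.observe(): the state, without advancing time (a new reading comes with each control period).
- bot.grab_frame(name): name is "scene" or "top" or "wrist"; returns a dict with "pixels" (384x512x3 uint8, red, green, blue), "fov_y" (degrees; the focal length in pixels is half the picture's height over the tangent of half this angle, whatever the lens; pixels are square), "cx", "cy" (the principal point, pixels), "origin" and "orientation" of the camera in the world. Camera axes: x right, y down, z forward; pixel columns grow to the right and rows downward; lengths in m; the calibration is good to about 2 mm. A picture is of the moment at which its call begins. There is no depth.
- bot.job_done(): hands the job in, once; it reports no verdict.
The state is a dict: "clock": time; "qpos": joint angles; "qd": joint speeds; "joint_efforts": joint torques, N m; "position": TCP position; "tool_rot": TCP orientation; "force": force on the tool from outside, world axes, zero at the start; "moment": the same for the moment, N m; "grip_width": finger opening in m.
Only numpy, scipy, OpenCV 4.12 (cv2) and the standard library are available. Lean on these libraries where they do the work, as an engineer would, in place of code of your own. Each camera call takes 0.05 s, during which the arm holds its last target.

## Working session

There is one attempt and no reset: what is moved stays moved. The work goes in short steps, Python scripts to look and compute and a tool call to move; the robot and the scene stay as the last step left them, time stands still between calls to the robot, and variables do not carry over. Pictures are saved under pics/ and viewed, and the job is handed in when it is done.

Besides the shell and the picture viewer there is one more tool, called after "Emit:" as name([rows], argument=value, ...), one row to a line, values as JSON. jog_arm: Moves the arm, as the interface text tells. Its arguments: {"type":"object","properties":{"increments":{"type":"array","items":{"type":"object","properties":{"wx":{"type":"number"},"wy":{"type":"number"},"wz":{"type":"number"},"x":{"type":"number"},"y":{"type":"number"},"z":{"type":"number"},"claw":{"type":"number"}}}},"squeeze":{"type":"number"}},"required":["increments"]}

```bash
mkdir -p pics; ls; python3 - <<'E'
from workcell import bot
import cv2,pickle
s=bot.observe();print(s)
d={}
for n in("scene","top","wrist"):
    f=bot.grab_frame(n);d[n]=f
    cv2.imwrite(f"pics/a_{n}.png",f["pixels"][:,:,::-1])
    print(n,f["fov_y"],f["cx"],f["cy"],f["origin"],f["orientation"])
pickle.dump(d,open("a.pkl","wb"))
E
```

```text
pics
{'clock': 0.0, 'qpos': array([-1.23519805,  0.521989  , -0.03630201,  1.59999688,  0.02118598,
        1.02110151, -0.11280466]), 'qd': array([-0.00026249,  0.00020132, -0.00090045,  0.00177543,  0.00079629,
       -0.00070196, -0.00131822]), 'joint_efforts': array([-1.12068621e-03, -9.27115059e+01,  1.97914526e+00, -3.69927406e+01,
        1.76789862e-02,  8.44591734e-03, -3.34044933e-05]), 'position': array([0.24663261, 0.57391758, 0.23074559]), 'tool_rot': array([3.14151259e+00, 1.10735459e-03, 1.16495382e+00]), 'force': array([ 0.26939903,  0.22286272, -0.23225737]), 'moment': array([-0.0609627 , -0.00904482,  0.00784813]), 'grip_width': 0.08552674883882415}
scene 50.2476448754598 247.13721939987076 192.30129016707852 [ 0.98635609 -0.55264624  1.09402459] [-2.56139673e+00  9.70844944e-04  6.42319371e-01]
top 48.88726947931034 253.92073777930716 185.73813586345935 [ 0.31743781 -0.00875531  1.47139569] [-2.95890728e+00  2.02231851e-03 -1.58137830e+00]
wrist 60.68964711329256 258.3181871910032 184.13615372383816 [0.17924435 0.60327346 0.37399482] [2.84423983e+00 3.13881114e-04 1.16429046e+00]
```

View pics/a_scene.png

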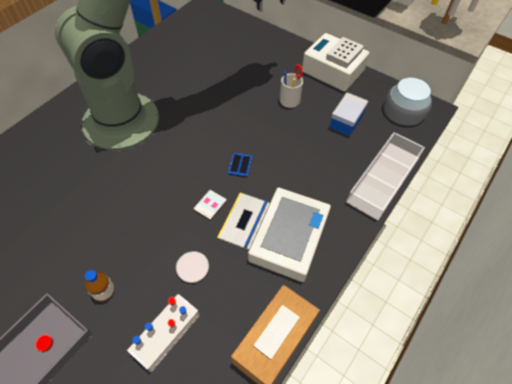

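View pics/a_top.png

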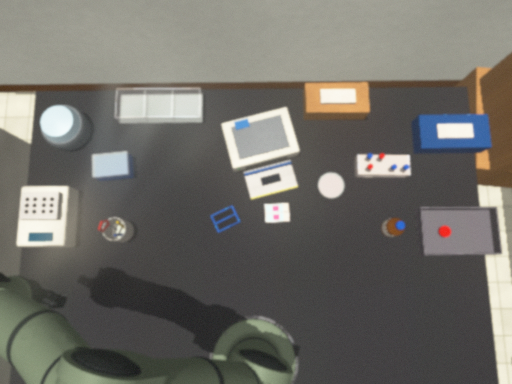

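View pics/a_wrist.png

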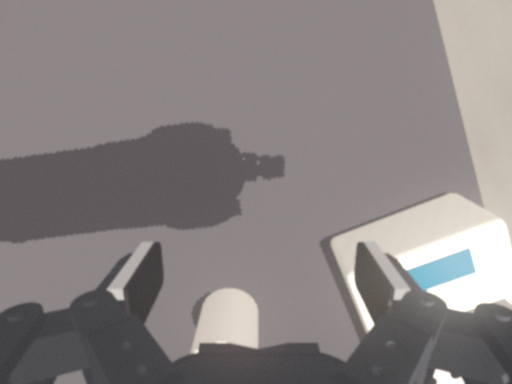

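The scene and top views show the white carrier (top ~277,212), the loading plate (~271,180) in front of the scanner, the spare at ~(225,218) and the dish at ~(331,185). I'll enlarge these.

```bash
cat > h.py <<'E'
import numpy as np,cv2,pickle
from scipy.spatial.transform import Rotation as R
def pos(f,u,v,z):
    fl=384/2/np.tan(np.radians(f["fov_y"]/2))
    r=R.from_euler('xyz',f["orientation"]).as_matrix()@np.array([(u-f["cx"])/fl,(v-f["cy"])/fl,1])
    o=np.array(f["origin"]);return o+r*(z-o[2])/r[2]
def pix(f,p):
    fl=384/2/np.tan(np.radians(f["fov_y"]/2))
    c=R.from_euler('xyz',f["orientation"]).as_matrix().T@(np.array(p)-f["origin"])
    return np.array([f["cx"]+fl*c[0]/c[2],f["cy"]+fl*c[1]/c[2]])
def crop(f,u0,v0,w,h,name,s=6):
    c=f["pixels"][v0:v0+h,u0:u0+w,::-1]
    c=cv2.resize(c,None,fx=s,fy=s,interpolation=cv2.INTER_CUBIC)
    for k in range(0,w,10):
        cv2.putText(c,str(u0+k),(k*s,8),0,.3,(0,255,0),1); cv2.line(c,(k*s,10),(k*s,14),(0,255,0),1)
    for k in range(0,h,10):
        cv2.putText(c,str(v0+k),(0,k*s+4),0,.3,(0,255,0),1)
    cv2.imwrite("pics/"+name,c)
E
python3 - <<'E'
from h import *
d=pickle.load(open("a.pkl","rb"))
crop(d["top"],200,135,130,100,"b_top.png")
crop(d["scene"],185,140,130,100,"b_scene.png")
E
```

```text
(no output)
```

View pics/b_top.png

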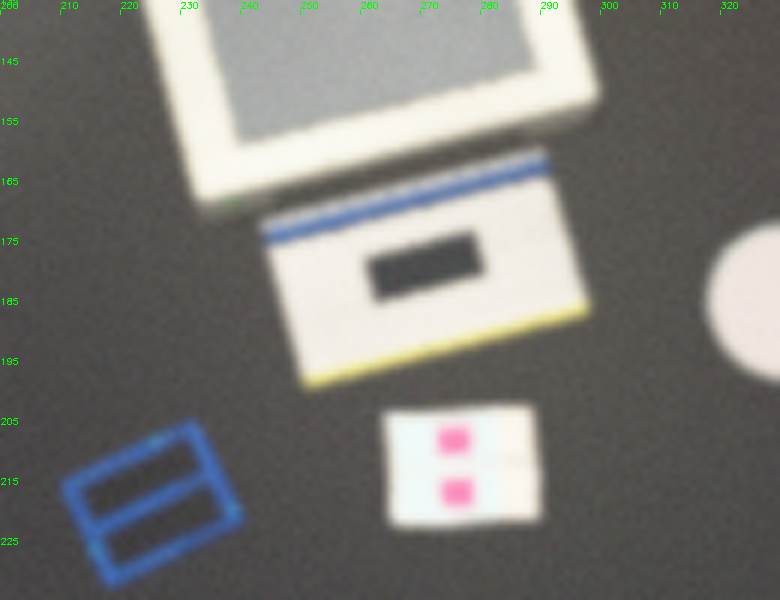

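View pics/b_scene.png

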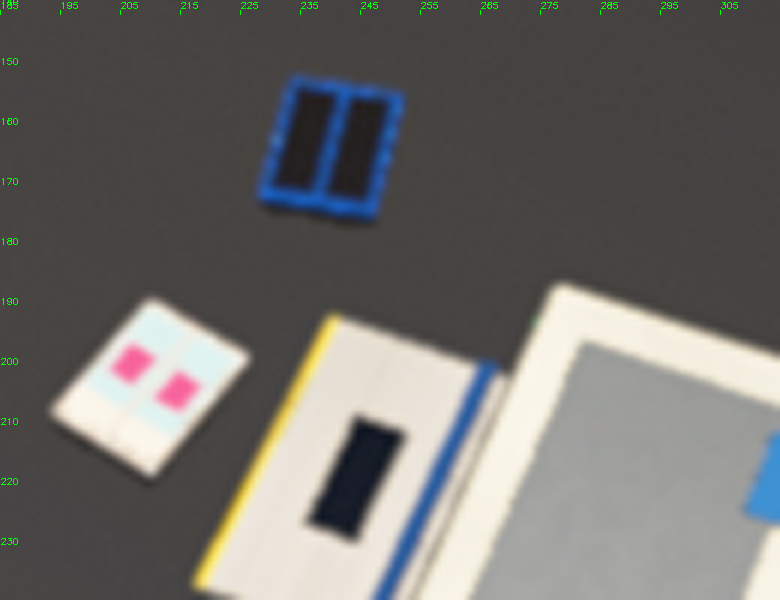

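```bash
python3 - <<'E'
from h import *
d=pickle.load(open("a.pkl","rb"))
def run(f,u0,v0,pts,z):
    P=[pos(f,u0+(a+.5)/6-.5,v0+(b+.5)/6-.5,z)[:2] for a,b in pts]
    return np.array(P)
np.set_printoptions(precision=4,suppress=True)
T=d["top"];S=d["scene"]
c=run(T,200,135,[(385,412),(534,405),(541,520),(390,528)],.012);print("carrier top",c,c.mean(0),[np.linalg.norm(c[i]-c[i-1]) for i in range(4)])
c2=run(S,185,140,[(250,357),(152,477),(50,410),(150,297)],.012);print("carrier scene",c2,c2.mean(0),[np.linalg.norm(c2[i]-c2[i-1]) for i in range(4)])
y=run(T,200,135,[(305,388),(590,313)],.010);print("step top",y,y.mean(0),np.linalg.norm(y[0]-y[1]),np.arctan2(*( (y[0]-y[1])*[-1,1])))
y=run(S,185,140,[(330,315),(195,587)],.010);print("step scene",y,y.mean(0),np.linalg.norm(y[0]-y[1]),np.arctan2(*( (y[0]-y[1])*[-1,1])))
b=run(T,200,135,[(266,244),(547,177)],.018);print("fence",b,b.mean(0),np.linalg.norm(b[0]-b[1]))
s=run(T,200,135,[(192,420),(62,487),(112,585),(242,520)],.012);print("spare",s)
print("dish",run(T,200,135,[(705,300)],.016))
crop(T,240,145,100,90,"c.png",8) if 0 else None
E
```

```text
carrier top [[ 0.5246 -0.0423]
 [ 0.5278 -0.1289]
 [ 0.4608 -0.1313]
 [ 0.4571 -0.0442]] [ 0.4926 -0.0867] [np.float64(0.06751081779241702), np.float64(0.08672589263813031), np.float64(0.06701256720565454), np.float64(0.08719231702915757)]
carrier scene [[ 0.5235 -0.0448]
 [ 0.5284 -0.1306]
 [ 0.4612 -0.1316]
 [ 0.4578 -0.047 ]] [ 0.4927 -0.0885] [np.float64(0.06580111091570906), np.float64(0.0859649003304492), np.float64(0.06722002573132087), np.float64(0.08461058559102151)]
step top [[ 0.5395  0.0041]
 [ 0.5821 -0.1633]] [ 0.5608 -0.0796] 0.17274121318171434 0.2492423725665634
step scene [[ 0.5402  0.002 ]
 [ 0.5842 -0.165 ]] [ 0.5622 -0.0815] 0.1726855551076845 0.25754668683296816
fence [[ 0.6238  0.0261]
 [ 0.6623 -0.1395]] [ 0.6431 -0.0567] 0.170065585193824
spare [[0.5211 0.0699]
 [0.4829 0.1451]
 [0.4261 0.1159]
 [0.4627 0.0411]]
dish [[ 0.588 -0.23 ]]
```

```bash
cat >> h.py <<'E'
LO=np.array([.5615,-.0805,0.]);TH=.252
RL=R.from_euler('z',TH).as_matrix()
def L2W(p): return LO+RL@np.array(p,float)
def W2L(p): return RL.T@(np.array(p,float)-LO)
def inc(tgt,rpy=None,verbose=True):
    from workcell import bot
    s=bot.observe();r0=R.from_euler('xyz',s["tool_rot"])
    d=r0.inv().apply(np.array(tgt)-s["position"])*100
    w=(r0.inv()*R.from_euler('xyz',rpy)).as_rotvec(degrees=True) if rpy is not None else np.zeros(3)
    print("inc cm",d.round(2),"w",w.round(2));return d,w
def st():
    from workcell import bot
    s=bot.observe();print("t",round(s["clock"],2),"pos",s["position"].round(4),"rpy",s["tool_rot"].round(3),"F",s["force"].round(2),"w",round(s["grip_width"],4),"q",s["qpos"].round(2));print(" L",W2L(s["position"]).round(4),"FL",(RL.T@s["force"]).round(2))
DOWN=[np.pi,0,TH-np.pi/2]
E
python3 - <<'E'
from h import *
st()
print(L2W([-.135,.010,0.1]))
inc([.45,.25,.2],DOWN)
inc(L2W([-.135,.010,0.1]),DOWN)
E
```

```text
t 0.15 pos [0.2467 0.574  0.2309] rpy [3.142e+00 1.000e-03 1.165e+00] F [-0.94 -0.63  0.02] w 0.0853 q [-1.24  0.52 -0.04  1.6   0.02  1.02 -0.11]
 L [-0.1417  0.7124  0.2309] FL [-1.07 -0.38  0.02]
[ 0.42827047 -0.10447692  0.1       ]
inc cm [-21.74  31.48   3.11] w [6.0000e-02 2.0000e-02 1.4231e+02]
inc cm [-55.16  43.47  13.13] w [6.0000e-02 2.0000e-02 1.4231e+02]
```

Emit:
jog_arm([
  {"x": -3.1, "y": 4.5, "wz": 9, "claw": 45},
  {"x": -6.2, "y": 9, "wz": 19, "claw": 45},
  {"x": -9.3, "y": 13.5, "wz": 29, "claw": 45},
  {"x": -12.4, "y": 18, "z": 1, "wz": 39, "claw": 45},
  {"x": -15.5, "y": 22.5, "z": 1, "wz": 49, "claw": 45},
  {"x": -18.6, "y": 27, "z": 2, "wz": 59, "claw": 45},
  {"x": -21.7, "y": 31.5, "z": 3, "wz": 69, "claw": 45},
  {"x": -25, "y": 33, "z": 3, "wz": 79, "claw": 45},
  {"x": -29, "y": 34, "z": 3, "wz": 89, "claw": 45},
  {"x": -33, "y": 36, "z": 3, "wz": 99, "claw": 45},
])

```text
schema error: expected keys wx, wy, wz, x, y, z, claw
```

```bash
python3 - <<'E'
from h import *
st()
inc(L2W([-.135,.010,0.08]),DOWN)
E
```

```text
t 0.15 pos [0.2467 0.574  0.2309] rpy [3.142e+00 1.000e-03 1.165e+00] F [-0.94 -0.63  0.02] w 0.0853 q [-1.24  0.52 -0.04  1.6   0.02  1.02 -0.11]
 L [-0.1417  0.7124  0.2309] FL [-1.07 -0.38  0.02]
inc cm [-55.16  43.47  15.13] w [6.0000e-02 2.0000e-02 1.4231e+02]
```

All keys are needed in every row.

Emit:
jog_arm([
  {"x": -3.1, "y": 4.5, "z": 0, "wx": 0, "wy": 0, "wz": 9, "claw": 45},
  {"x": -6.2, "y": 9, "z": 0, "wx": 0, "wy": 0, "wz": 19, "claw": 45},
  {"x": -9.3, "y": 13.5, "z": 0, "wx": 0, "wy": 0, "wz": 29, "claw": 45},
  {"x": -12.4, "y": 18, "z": 1, "wx": 0, "wy": 0, "wz": 39, "claw": 45},
  {"x": -15.5, "y": 22.5, "z": 1, "wx": 0, "wy": 0, "wz": 49, "claw": 45},
  {"x": -18.6, "y": 27, "z": 2, "wx": 0, "wy": 0, "wz": 59, "claw": 45},
  {"x": -21.7, "y": 31.5, "z": 3, "wx": 0, "wy": 0, "wz": 69, "claw": 45},
  {"x": -25, "y": 33, "z": 3, "wx": 0, "wy": 0, "wz": 79, "claw": 45},
  {"x": -29, "y": 34, "z": 3, "wx": 0, "wy": 0, "wz": 89, "claw": 45},
  {"x": -33, "y": 36, "z": 3, "wx": 0, "wy": 0, "wz": 99, "claw": 45},
])

```text
clock: 1.4
position: [0.4466, 0.1276, 0.2011]
tool_rot: [3.141, 0.0, -0.568]
force: [1.1, -0.4, 0.1]
grip_width: 0.0383
```

```bash
python3 - <<'E'
from h import *
st()
inc(L2W([-.135,.010,0.08]),DOWN)
E
```

```text
t 1.4 pos [0.4466 0.1276 0.2011] rpy [ 3.141  0.    -0.568] F [ 1.1  -0.41  0.1 ] w 0.0383 q [-0.79  0.34  0.48  2.06 -0.22  0.79 -0.75]
 L [-0.0594  0.2302  0.2011] FL [ 0.96 -0.67  0.1 ]
inc cm [10.94 20.54 12.13] w [ 5.000e-02 -1.000e-02  4.302e+01]
```

Emit:
jog_arm([
  {"x": 2.2, "y": 4, "z": 0, "wx": 0, "wy": 0, "wz": 9, "claw": 45},
  {"x": 4.4, "y": 8, "z": 1, "wx": 0, "wy": 0, "wz": 18, "claw": 45},
  {"x": 6.6, "y": 12, "z": 3, "wx": 0, "wy": 0, "wz": 27, "claw": 45},
  {"x": 8.8, "y": 16, "z": 6, "wx": 0, "wy": 0, "wz": 36, "claw": 45},
  {"x": 10.9, "y": 20.5, "z": 10, "wx": 0, "wy": 0, "wz": 43, "claw": 45},
  {"x": 10.9, "y": 20.5, "z": 12.1, "wx": 0, "wy": 0, "wz": 43, "claw": 45},
  {"x": 10.9, "y": 20.5, "z": 12.1, "wx": 0, "wy": 0, "wz": 43, "claw": 45},
])

```text
clock: 2.28
position: [0.4272, -0.1044, 0.0793]
tool_rot: [3.138, 0.0, -1.32]
force: [0.6, -0.2, 0.8]
grip_width: 0.0384
```

```bash
python3 - <<'E'
from h import *
from workcell import bot
st()
inc(L2W([-.135,.010,0.03]),DOWN)
d={}
for n in("scene","wrist"):
    d[n]=bot.grab_frame(n)
cv2.imwrite("pics/d_wrist.png",d["wrist"]["pixels"][:,:,::-1])
crop(d["scene"],150,130,130,100,"d_scene.png")
pickle.dump(d,open("d.pkl","wb"))
E
```

```text
t 2.27 pos [ 0.4272 -0.1044  0.0793] rpy [ 3.138  0.    -1.32 ] F [ 0.6  -0.23  0.84] w 0.0384 q [-0.27  0.56  0.5   2.21 -0.56  0.49 -0.66]
 L [-0.136   0.0104  0.0793] FL [ 0.52 -0.37  0.84]
inc cm [ 0.04 -0.12  4.93] w [ 0.19  0.02 -0.05]
```

View pics/d_wrist.png

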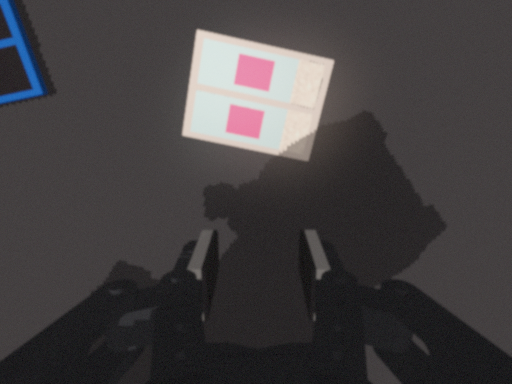

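View pics/d_scene.png

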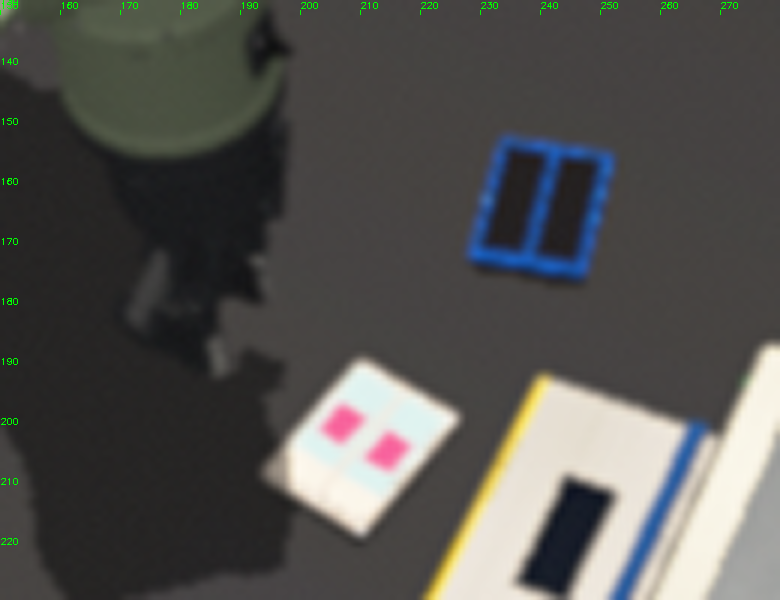

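```bash
python3 - <<'E'
from h import *
d=pickle.load(open("d.pkl","rb"));f=d["wrist"]
c=np.array([W2L(pos(f,u,v,.012)) for u,v in[(198,31),(333,60),(308,160),(183,136)]]);print(c.round(4),c.mean(0).round(4),[np.linalg.norm(c[i]-c[i-1]).round(4) for i in range(4)])
a=c[0]-c[1];print("yaw rel",np.arctan2(-a[0],a[1]));a=c[3]-c[2];print(np.arctan2(-a[0],a[1]))
for z in(.0793,.0853):
  print(z,[W2L(pos(f,u,v,z)).round(4)[:2] for u,v in[(206,231),(217,231),(306,231),(318,231)]])
  print([W2L(pos(d["scene"],150+u/6,130+v/6,z)).round(4)[:2] for u,v in[(220,375),(135,320)]])
crop(f,180,215,170,90,"e.png",4)
E
```

```text
[[-0.0298  0.0457  0.012 ]
 [-0.0459 -0.035   0.012 ]
 [-0.1076 -0.0226  0.012 ]
 [-0.0917  0.0587  0.012 ]] [-0.0688  0.0117  0.012 ] [np.float64(0.0633), np.float64(0.0822), np.float64(0.063), np.float64(0.0829)]
yaw rel -0.19664095257722358
-0.1927670922138811
0.0793 [array([-0.1271,  0.0353]), array([-0.1271,  0.03  ]), array([-0.1271, -0.0128]), array([-0.1271, -0.0185])]
[array([-0.1257, -0.0172]), array([-0.1801, -0.0039])]
0.0853 [array([-0.1243,  0.0342]), array([-0.1243,  0.0292]), array([-0.1243, -0.0118]), array([-0.1243, -0.0173])]
[array([-0.1232, -0.0204]), array([-0.1773, -0.0072])]
```

View pics/e.png

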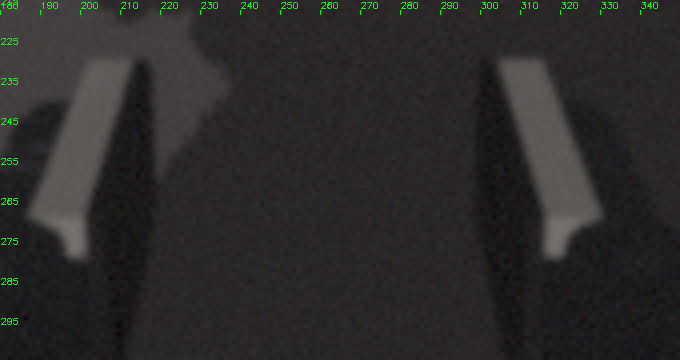

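Emit:
jog_arm([
  {"x": 0, "y": 0, "z": 3, "wx": 0.2, "wy": 0, "wz": 0, "claw": 45},
  {"x": 0, "y": 0, "z": 6, "wx": 0.2, "wy": 0, "wz": 0, "claw": 45},
  {"x": 0, "y": 0, "z": 7, "wx": 0.2, "wy": 0, "wz": 0, "claw": 45},
  {"x": 0, "y": 0, "z": 7.2, "wx": 0.2, "wy": 0, "wz": 0, "claw": 45},
  {"x": 0, "y": 0, "z": 7.4, "wx": 0.2, "wy": 0, "wz": 0, "claw": 45},
  {"x": 0, "y": 0, "z": 7.5, "wx": 0.2, "wy": 0, "wz": 0, "claw": 45},
  {"x": 0, "y": 0, "z": 7.5, "wx": 0.2, "wy": 0, "wz": 0, "claw": 45},
])

```text
clock: 3.25
position: [0.4285, -0.1036, 0.0061]
tool_rot: [-3.138, -0.001, -1.318]
force: [0.7, 0.0, 0.5]
grip_width: 0.0383
```

```bash
python3 - <<'E'
from h import *
st()
from workcell import bot
f=bot.grab_frame("wrist")
cv2.imwrite("pics/f.png",f["pixels"][:,:,::-1])
E
```

```text
t 3.25 pos [ 0.4285 -0.1036  0.0061] rpy [-3.138e+00 -1.000e-03 -1.318e+00] F [0.66 0.04 0.5 ] w 0.0383 q [-0.13  0.69  0.31  2.23 -0.69  0.31 -0.54]
 L [-0.1345  0.0107  0.0061] FL [ 0.65 -0.13  0.5 ]
```

View pics/f.png

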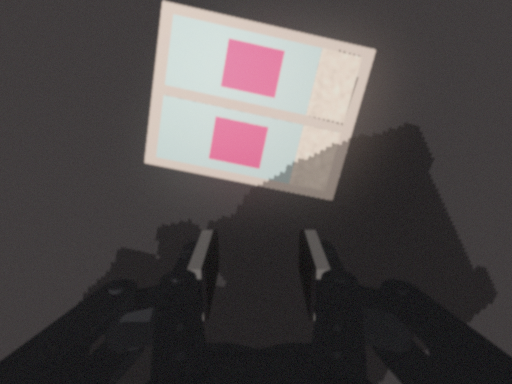

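Emit:
jog_arm([
  {"x": 0, "y": 0, "z": 0.2, "wx": 0, "wy": 0, "wz": 0, "claw": 45},
  {"x": 0, "y": 0, "z": 0.3, "wx": 0, "wy": 0, "wz": 0, "claw": 45},
  {"x": 0, "y": 0, "z": 0.4, "wx": 0, "wy": 0, "wz": 0, "claw": 45},
])

```text
clock: 3.68
position: [0.4285, -0.1037, 0.002]
tool_rot: [-3.138, -0.0, -1.318]
force: [-0.9, 0.6, -0.2]
grip_width: 0.0387
```

Emit:
jog_arm([
  {"x": 0, "y": 0, "z": 0.1, "wx": 0, "wy": 0, "wz": 0, "claw": 45},
  {"x": 0, "y": 0, "z": 0.2, "wx": 0, "wy": 0, "wz": 0, "claw": 45},
  {"x": 0, "y": 0, "z": 0.3, "wx": 0, "wy": 0, "wz": 0, "claw": 45},
])

```text
clock: 4.05
position: [0.4285, -0.1037, -0.0011]
tool_rot: [-3.138, -0.0, -1.318]
force: [0.4, 0.7, -0.7]
grip_width: 0.0385
```

Emit:
jog_arm([
  {"x": 0, "y": 0, "z": 0.1, "wx": 0, "wy": 0, "wz": 0, "claw": 45},
  {"x": 0, "y": 0, "z": 0.2, "wx": 0, "wy": 0, "wz": 0, "claw": 45},
])

```text
clock: 4.3
position: [0.4286, -0.1037, -0.0017]
tool_rot: [-3.137, 0.0, -1.318]
force: [-14.4, 4.6, 87.9]
grip_width: 0.0384
```

Emit:
jog_arm([
  {"x": 0, "y": 0, "z": -0.4, "wx": -0.2, "wy": 0, "wz": 0, "claw": 45},
  {"x": 0, "y": 0, "z": -0.4, "wx": -0.2, "wy": 0, "wz": 0, "claw": 45},
])

```text
clock: 4.55
position: [0.4289, -0.1037, 0.0025]
tool_rot: [-3.14, -0.0, -1.318]
force: [0.5, -0.4, 0.1]
grip_width: 0.0386
```

```bash
python3 - <<'E'
from h import *
st()
inc(L2W([-.135,.011,0.0025]),DOWN)
E
```

```text
t 4.55 pos [ 0.4289 -0.1037  0.0025] rpy [-3.14  -0.    -1.318] F [ 0.49 -0.41  0.06] w 0.0386 q [-0.12  0.7   0.3   2.22 -0.69  0.3  -0.54]
 L [-0.1343  0.0106  0.0025] FL [ 0.37 -0.52  0.06]
inc cm [-0.04  0.07  0.  ] w [-0.11 -0.    0.03]
```

Emit:
jog_arm([
  {"x": 0, "y": -0.7, "z": 0, "wx": -0.1, "wy": 0, "wz": 0, "claw": 45},
  {"x": 0, "y": -1.3, "z": 0, "wx": -0.1, "wy": 0, "wz": 0, "claw": 45},
  {"x": 0, "y": -1.8, "z": 0, "wx": -0.1, "wy": 0, "wz": 0, "claw": 45},
  {"x": 0, "y": -2.3, "z": 0, "wx": -0.1, "wy": 0, "wz": 0, "claw": 45},
  {"x": 0, "y": -2.8, "z": 0, "wx": -0.1, "wy": 0, "wz": 0, "claw": 45},
  {"x": 0, "y": -3.3, "z": 0, "wx": -0.1, "wy": 0, "wz": 0, "claw": 45},
  {"x": 0, "y": -3.8, "z": 0, "wx": -0.1, "wy": 0, "wz": 0, "claw": 45},
  {"x": 0, "y": -4.3, "z": 0, "wx": -0.1, "wy": 0, "wz": 0, "claw": 45},
  {"x": 0, "y": -4.8, "z": 0, "wx": -0.1, "wy": 0, "wz": 0, "claw": 45},
  {"x": 0, "y": -5.1, "z": 0, "wx": -0.1, "wy": 0, "wz": 0, "claw": 45},
])

```text
clock: 5.8
position: [0.4785, -0.0909, 0.0026]
tool_rot: [-3.141, 0.0, -1.318]
force: [-1.0, -0.2, -0.0]
grip_width: 0.0385
```

```bash
python3 - <<'E'
from h import *
st()
from workcell import bot
f=bot.grab_frame("wrist")
cv2.imwrite("pics/g.png",f["pixels"][:,:,::-1]);pickle.dump(f,open("g.pkl","wb"))
E
```

```text
t 5.8 pos [ 0.4785 -0.0909  0.0026] rpy [-3.141  0.    -1.318] F [-1.03 -0.21 -0.04] w 0.0385 q [-0.2   0.75  0.36  2.11 -0.67  0.4  -0.61]
 L [-0.083   0.0106  0.0026] FL [-1.05  0.05 -0.04]
```

View pics/g.png

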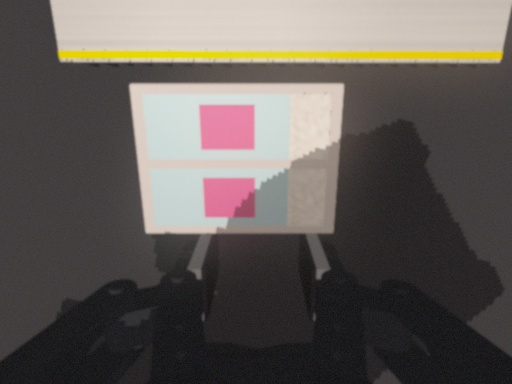

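The carrier is now square against the fingers (front edge at row 84, columns 131–343) and parallel to the yellow step line (row ~60).

```bash
python3 - <<'E'
from h import *
f=pickle.load(open("g.pkl","rb"))
for u,v,z in[(131,85,.012),(343,84,.012),(145,234,.012),(335,234,.012),(60,60,.01),(500,60,.01),(60,62,.0),(500,62,.0)]: print(u,v,W2L(pos(f,u,v,z)).round(4))
E
```

```text
131 85 [-0.0077  0.0599  0.012 ]
343 84 [-0.0073 -0.0229  0.012 ]
145 234 [-0.0715  0.0609  0.012 ]
335 234 [-0.0715 -0.0241  0.012 ]
60 60 [0.0016 0.0872 0.01  ]
500 60 [ 0.0016 -0.0836  0.01  ]
60 62 [0.0015 0.093  0.    ]
500 62 [ 0.0015 -0.0907  0.    ]
```

Emit:
jog_arm([
  {"x": 0, "y": 0.3, "z": 0, "wx": 0, "wy": 0, "wz": -0.1, "claw": 45},
  {"x": -0.8, "y": 0.3, "z": 0, "wx": 0, "wy": 0, "wz": -0.1, "claw": 45},
  {"x": -0.8, "y": 0.3, "z": 0, "wx": 0, "wy": 0, "wz": -0.1, "claw": 45},
  {"x": -0.8, "y": 0, "z": 0, "wx": 0, "wy": 0, "wz": -0.1, "claw": 45},
  {"x": -0.8, "y": -0.4, "z": 0, "wx": 0, "wy": 0, "wz": -0.1, "claw": 45},
  {"x": -0.8, "y": -0.7, "z": 0, "wx": 0, "wy": 0, "wz": -0.1, "claw": 45},
  {"x": -0.8, "y": -0.8, "z": 0, "wx": 0, "wy": 0, "wz": -0.1, "claw": 45},
])

```text
clock: 6.72
position: [0.4843, -0.0811, 0.0025]
tool_rot: [3.141, 0.0, -1.316]
force: [-4.7, -1.5, 3.9]
grip_width: 0.0382
```

```bash
sed -i 's/^RL=.*/&\nLO=LO+RL@np.array([.0016,.0018,0])/' h.py; python3 - <<'E'
from h import *
st()
E
```

```text
t 6.72 pos [ 0.4843 -0.0811  0.0025] rpy [ 3.141  0.    -1.316] F [-4.67 -1.53  3.91] w 0.0382 q [-0.23  0.75  0.37  2.1  -0.67  0.41 -0.63]
 L [-0.0765  0.0169  0.0025] FL [-4.91 -0.32  3.91]
```

Emit:
jog_arm([
  {"x": 0, "y": -0.02, "z": 0, "wx": 0, "wy": 0, "wz": -0.1, "claw": 45},
  {"x": 0, "y": -0.02, "z": -0.15, "wx": 0, "wy": 0, "wz": -0.1, "claw": 45},
  {"x": 0, "y": -0.02, "z": -0.3, "wx": 0, "wy": 0, "wz": -0.1, "claw": 45},
  {"x": 0, "y": -0.02, "z": -0.45, "wx": 0, "wy": 0, "wz": -0.1, "claw": 45},
])

```text
clock: 7.22
position: [0.4844, -0.081, 0.0071]
tool_rot: [3.141, 0.0, -1.315]
force: [-2.4, 0.6, -0.4]
grip_width: 0.0386
```

```bash
python3 - <<'E'
from h import *
st()
from workcell import bot
f=bot.grab_frame("wrist")
cv2.imwrite("pics/i.png",f["pixels"][:,:,::-1]);pickle.dump(f,open("g.pkl","wb"))
E
```

```text
t 7.22 pos [ 0.4844 -0.081   0.0071] rpy [ 3.141  0.    -1.315] F [-2.44  0.56 -0.41] w 0.0386 q [-0.23  0.74  0.38  2.1  -0.67  0.42 -0.64]
 L [-0.0764  0.0169  0.0071] FL [-2.22  1.15 -0.41]
```

View pics/i.png

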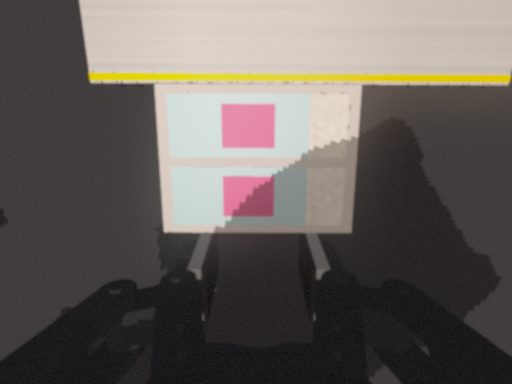

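Emit:
jog_arm([
  {"x": 0, "y": -0.03, "z": -0.16, "wx": 2, "wy": 0, "wz": -0.1, "claw": 45},
  {"x": 0, "y": -0.047, "z": -0.32, "wx": 4, "wy": 0, "wz": -0.1, "claw": 45},
  {"x": 0, "y": -0.078, "z": -0.48, "wx": 6, "wy": 0, "wz": -0.1, "claw": 45},
  {"x": 0, "y": -0.115, "z": -0.64, "wx": 8, "wy": 0, "wz": -0.1, "claw": 45},
  {"x": 0, "y": -0.163, "z": -0.81, "wx": 10, "wy": 0, "wz": -0.1, "claw": 45},
])

```text
clock: 7.9
position: [0.4862, -0.0808, 0.0156]
tool_rot: [-2.966, -0.001, -1.313]
force: [-0.3, -0.2, -0.8]
grip_width: 0.0384
```

```bash
python3 - <<'E'
from h import *
st()
from workcell import bot
f=bot.grab_frame("wrist")
cv2.imwrite("pics/j.png",f["pixels"][:,:,::-1]);pickle.dump(f,open("g.pkl","wb"))
f=bot.grab_frame("scene");crop(f,170,150,110,90,"j2.png")
E
```

```text
t 7.9 pos [ 0.4862 -0.0808  0.0156] rpy [-2.966e+00 -1.000e-03 -1.313e+00] F [-0.32 -0.22 -0.75] w 0.0384 q [ 0.    0.66  0.1   2.21 -0.84  0.16 -0.41]
 L [-0.0746  0.0167  0.0156] FL [-0.37 -0.13 -0.75]
```

View pics/j.png

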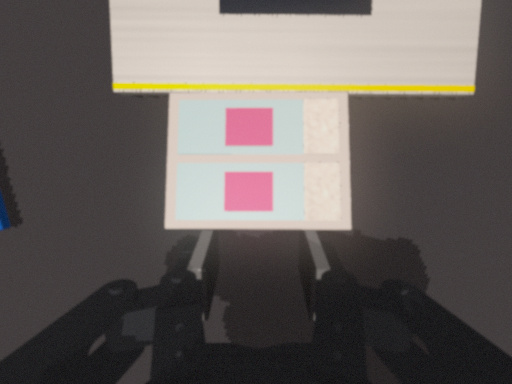

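View pics/j2.png

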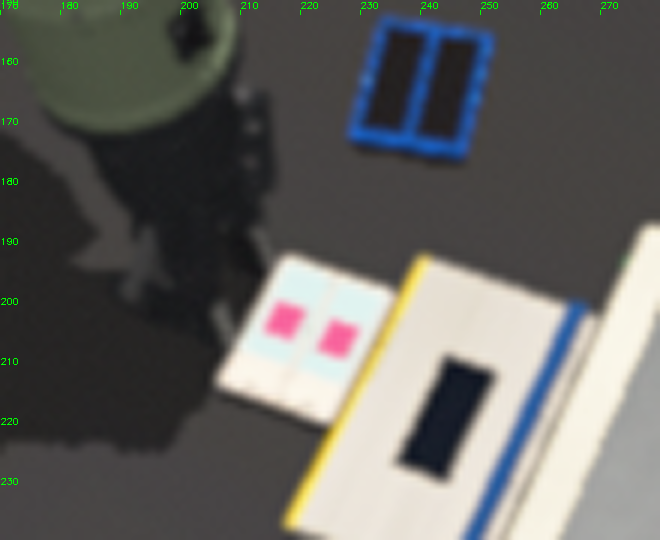

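Emit:
jog_arm([
  {"x": 0, "y": -0.125, "z": -0.3, "wx": -1, "wy": 0, "wz": -0.1, "claw": 45},
  {"x": 0, "y": -0.24, "z": -0.605, "wx": -2, "wy": 0, "wz": -0.2, "claw": 45},
  {"x": 0, "y": -0.404, "z": -0.9, "wx": -3, "wy": 0, "wz": -0.2, "claw": 45},
  {"x": 0, "y": -0.569, "z": -1.194, "wx": -4, "wy": 0, "wz": -0.2, "claw": 45},
  {"x": 0, "y": -0.753, "z": -1.486, "wx": -5, "wy": 0, "wz": -0.2, "claw": 45},
])

```text
clock: 8.62
position: [0.4912, -0.0797, 0.032]
tool_rot: [-3.054, -0.001, -1.31]
force: [0.5, -0.5, -0.2]
grip_width: 0.038
```

```bash
python3 - <<'E'
from h import *
st()
from workcell import bot
f=bot.grab_frame("wrist")
cv2.imwrite("pics/k.png",f["pixels"][:,:,::-1]);pickle.dump(f,open("g.pkl","wb"))
f=bot.grab_frame("scene");crop(f,170,150,110,90,"k2.png")
E
```

```text
t 8.62 pos [ 0.4912 -0.0797  0.032 ] rpy [-3.054e+00 -1.000e-03 -1.310e+00] F [ 0.46 -0.48 -0.22] w 0.038 q [-0.2   0.67  0.35  2.15 -0.74  0.36 -0.54]
 L [-0.0694  0.0165  0.032 ] FL [ 0.32 -0.58 -0.22]
```

View pics/k.png

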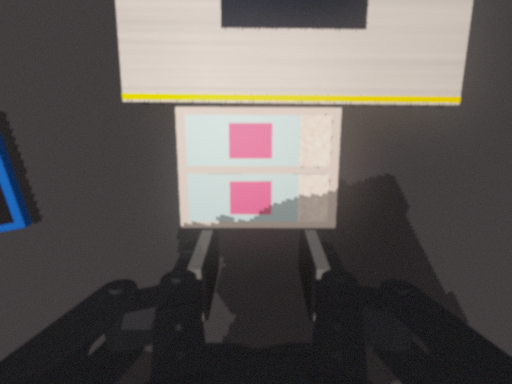

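View pics/k2.png

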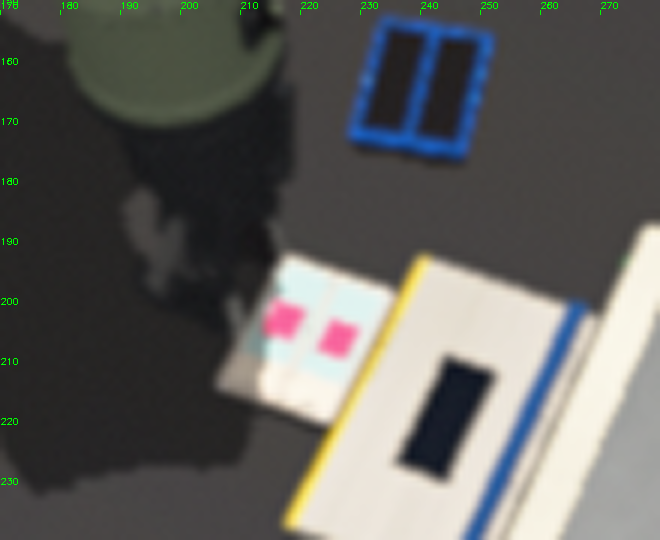

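```bash
python3 - <<'E'
from h import *
from workcell import bot
f=bot.grab_frame("scene")
for a,b in[(215,382),(328,425),(395,290),(285,252)]:
  print([W2L(pos(f,170+(a+.5)/6-.5,150+(b+.5)/6-.5,z)).round(4)[:2] for z in(.012,)])
g=pickle.load(open("g.pkl","rb"))
for u,v in[(176,107),(341,108),(180,228),(337,229)]: print(W2L(pos(g,u,v,.012)).round(4))
print(W2L(pos(g,300,103,.01)).round(4))
E
```

```text
[array([-0.0676, -0.0288])]
[array([-0.004 , -0.0298])]
[array([-0.0047,  0.0571])]
[array([-0.0677,  0.0569])]
[-0.0031  0.0578  0.012 ]
[-0.003  -0.0251  0.012 ]
[-0.067   0.0585  0.012 ]
[-0.067  -0.0267  0.012 ]
[-0.0006 -0.0046  0.01  ]
```

```bash
cat >> h.py <<'E'
def rot(al): return (R.from_euler('xyz',DOWN)*R.from_euler('x',al,degrees=True)).as_euler('xyz')
E
python3 - <<'E'
from h import *
st()
inc(L2W([-.1,.016,.032]),rot(8))
inc(L2W([-.1,.016,.010]),rot(8))
E
```

```text
t 8.78 pos [ 0.4911 -0.0794  0.0317] rpy [-3.054e+00 -1.000e-03 -1.310e+00] F [-0.24 -0.6   0.04] w 0.0389 q [-0.2   0.67  0.35  2.15 -0.75  0.36 -0.54]
 L [-0.0695  0.0168  0.0317] FL [-0.38 -0.53  0.04]
inc cm [ 0.05  3.04 -0.29] w [2.95 0.02 0.53]
inc cm [0.05 3.23 1.9 ] w [2.95 0.02 0.53]
```

Emit:
jog_arm([
  {"x": 0, "y": 1, "z": -0.3, "wx": 0.5, "wy": 0, "wz": 0.5, "claw": 45},
  {"x": 0, "y": 2, "z": -0.3, "wx": 1, "wy": 0, "wz": 0.5, "claw": 45},
  {"x": 0, "y": 3.04, "z": -0.3, "wx": 2, "wy": 0, "wz": 0.5, "claw": 45},
  {"x": 0, "y": 3.2, "z": 0.8, "wx": 2.5, "wy": 0, "wz": 0.5, "claw": 45},
  {"x": 0, "y": 3.2, "z": 1.9, "wx": 2.95, "wy": 0, "wz": 0.5, "claw": 45},
  {"x": 0, "y": 3.2, "z": 1.9, "wx": 2.95, "wy": 0, "wz": 0.5, "claw": 45},
])

```text
clock: 9.52
position: [0.4608, -0.0879, 0.0097]
tool_rot: [-3.003, 0.001, -1.32]
force: [-0.3, 0.5, 0.1]
grip_width: 0.0388
```

```bash
python3 - <<'E'
from h import *
st()
inc(L2W([-.1,.016,.0015]),rot(8))
inc(L2W([-.079,.016,.0015]),rot(8))
E
```

```text
t 9.53 pos [ 0.4608 -0.0879  0.0097] rpy [-3.003e+00  1.000e-03 -1.320e+00] F [-0.35  0.46  0.09] w 0.0388 q [-0.01  0.66  0.14  2.25 -0.89  0.17 -0.36]
 L [-0.1009  0.0161  0.0097] FL [-0.22  0.53  0.09]
inc cm [0.01 0.02 0.83] w [ 0.05  0.04 -0.08]
inc cm [ 0.01 -2.06  1.12] w [ 0.05  0.04 -0.08]
```

Emit:
jog_arm([
  {"x": 0, "y": -0.2, "z": 0.4, "wx": -1, "wy": 0, "wz": 0, "claw": 45},
  {"x": 0, "y": -0.4, "z": 0.88, "wx": -1, "wy": 0, "wz": 0, "claw": 45},
  {"x": 0, "y": -1, "z": 0.97, "wx": -1, "wy": 0, "wz": 0, "claw": 45},
  {"x": 0, "y": -1.6, "z": 1.05, "wx": 0, "wy": 0, "wz": 0, "claw": 45},
  {"x": 0, "y": -2.06, "z": 1.12, "wx": 0, "wy": 0, "wz": 0, "claw": 45},
  {"x": 0, "y": -2.2, "z": 1.14, "wx": 0, "wy": 0, "wz": 0, "claw": 45},
])

```text
clock: 10.28
position: [0.4837, -0.0821, 0.0016]
tool_rot: [-3.003, 0.001, -1.32]
force: [-1.4, -0.5, 1.6]
grip_width: 0.0382
```

```bash
python3 - <<'E'
from h import *
st()
from workcell import bot
f=bot.grab_frame("wrist")
cv2.imwrite("pics/l.png",f["pixels"][:,:,::-1])
E
```

```text
t 10.28 pos [ 0.4837 -0.0821  0.0016] rpy [-3.003e+00  1.000e-03 -1.320e+00] F [-1.4  -0.51  1.56] w 0.0382 q [-0.06  0.7   0.18  2.2  -0.91  0.2  -0.36]
 L [-0.0774  0.0161  0.0016] FL [-1.49 -0.14  1.56]
```

View pics/l.png

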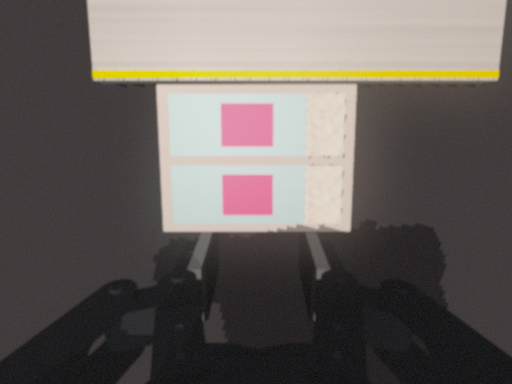

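Emit:
jog_arm([
  {"x": 0, "y": -0.07, "z": 0.01, "wx": 0, "wy": 0, "wz": 0, "claw": 45},
  {"x": 0, "y": -0.13, "z": 0.02, "wx": 0, "wy": 0, "wz": 0, "claw": 45},
  {"x": 0, "y": -0.15, "z": 0.02, "wx": 0, "wy": 0, "wz": 0, "claw": 45},
])

```text
clock: 10.7
position: [0.4851, -0.0817, 0.0015]
tool_rot: [-3.003, 0.001, -1.32]
force: [-0.9, 0.3, -0.9]
grip_width: 0.0385
```

Emit:
jog_arm([
  {"x": 0, "y": -0.03, "z": 0, "wx": 0, "wy": 0, "wz": 0, "claw": 45},
  {"x": 0, "y": -0.06, "z": 0, "wx": 0, "wy": 0, "wz": 0, "claw": 45},
  {"x": 0, "y": -0.06, "z": 0, "wx": 0, "wy": 0, "wz": 0, "claw": 45},
])

```text
clock: 11.08
position: [0.4853, -0.0816, 0.0015]
tool_rot: [-3.003, 0.001, -1.32]
force: [-2.9, -0.4, 0.0]
grip_width: 0.0383
```

Emit:
jog_arm([
  {"x": 0, "y": -0.05, "z": 0, "wx": 0, "wy": 0, "wz": 0, "claw": 45},
  {"x": 0, "y": -0.08, "z": 0, "wx": 0, "wy": 0, "wz": 0, "claw": 45},
  {"x": 0, "y": -0.08, "z": 0, "wx": 0, "wy": 0, "wz": 0, "claw": 45},
])

```text
clock: 11.45
position: [0.4854, -0.0815, 0.0015]
tool_rot: [-3.004, 0.001, -1.32]
force: [-6.8, -2.4, 2.5]
grip_width: 0.0384
```

Emit:
jog_arm([
  {"x": 0, "y": -0.1, "z": 0.014, "wx": 0, "wy": 0, "wz": 0, "claw": 45},
  {"x": 0, "y": -0.2, "z": 0.028, "wx": 0, "wy": 0, "wz": 0, "claw": 45},
  {"x": 0, "y": -0.2, "z": 0.028, "wx": 0, "wy": 0, "wz": 0, "claw": 45},
  {"x": 0, "y": -0.22, "z": -0.12, "wx": 0, "wy": 0, "wz": 0, "claw": 45},
  {"x": 0, "y": -0.24, "z": -0.27, "wx": 0, "wy": 0, "wz": 0, "claw": 45},
])

```text
clock: 12.08
position: [0.4855, -0.0815, 0.004]
tool_rot: [-3.007, 0.002, -1.321]
force: [-11.5, -3.7, 0.0]
grip_width: 0.0381
```

```bash
python3 - <<'E'
from h import *
st()
from workcell import bot
f=bot.grab_frame("wrist")
cv2.imwrite("pics/m.png",f["pixels"][:,:,::-1]);pickle.dump(f,open("g.pkl","wb"))
f=bot.grab_frame("scene");crop(f,170,150,110,90,"m2.png")
E
```

```text
t 12.07 pos [ 0.4855 -0.0815  0.004 ] rpy [-3.007e+00  2.000e-03 -1.321e+00] F [-11.52  -3.75   0.05] w 0.0381 q [-0.08  0.7   0.2   2.19 -0.9   0.22 -0.37]
 L [-0.0754  0.0162  0.004 ] FL [-12.09  -0.75   0.05]
```

View pics/m.png

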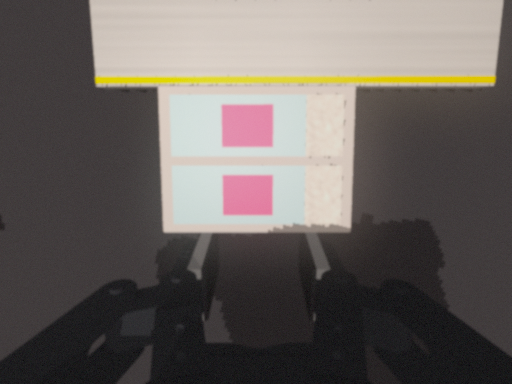

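View pics/m2.png

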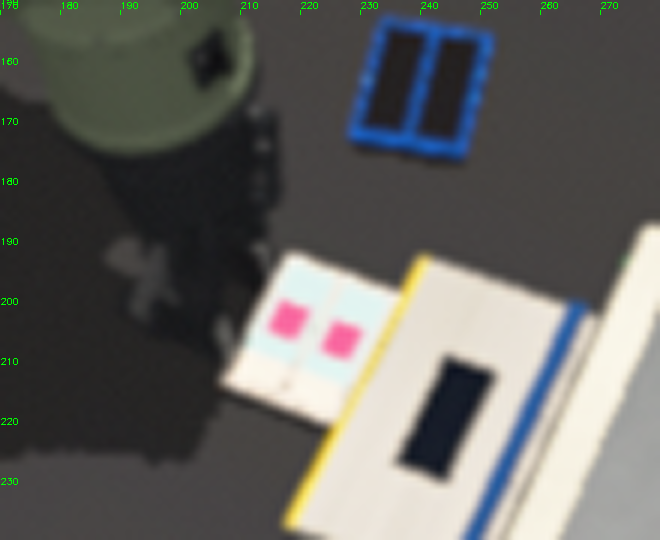

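Emit:
jog_arm([
  {"x": 0, "y": -0.25, "z": 0.03, "wx": 0, "wy": 0, "wz": 0, "claw": 45},
  {"x": 0, "y": -0.27, "z": -0.11, "wx": 0, "wy": 0, "wz": 0, "claw": 45},
  {"x": 0, "y": -0.29, "z": -0.26, "wx": 0, "wy": 0, "wz": 0, "claw": 45},
  {"x": 0, "y": -0.31, "z": -0.41, "wx": 0, "wy": 0, "wz": 0, "claw": 45},
  {"x": 0, "y": -0.33, "z": -0.56, "wx": 0, "wy": 0, "wz": 0, "claw": 45},
])

```text
clock: 12.8
position: [0.4859, -0.0813, 0.0096]
tool_rot: [-3.01, 0.003, -1.322]
force: [-12.9, -5.2, 0.4]
grip_width: 0.0381
```

```bash
python3 - <<'E'
from h import *
st()
from workcell import bot
f=bot.grab_frame("wrist")
cv2.imwrite("pics/n.png",f["pixels"][:,:,::-1]);pickle.dump(f,open("g.pkl","wb"))
f=bot.grab_frame("scene");crop(f,170,150,110,90,"n2.png")
E
```

```text
t 12.8 pos [ 0.4859 -0.0813  0.0096] rpy [-3.010e+00  3.000e-03 -1.322e+00] F [-12.88  -5.19   0.38] w 0.0381 q [-0.1   0.69  0.23  2.19 -0.89  0.24 -0.38]
 L [-0.075   0.0163  0.0096] FL [-13.76  -1.81   0.38]
```

View pics/n.png

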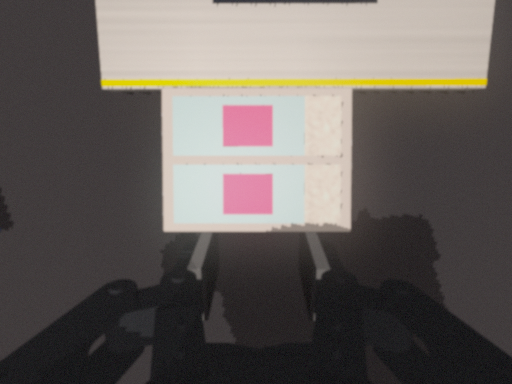

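View pics/n2.png

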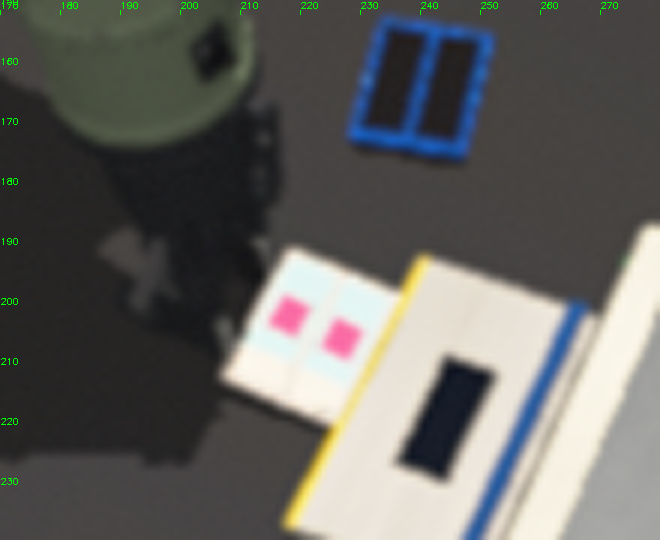

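The carrier's near edge keeps its width (187 px, columns 164–351) while the far edge shrinks: it is tipping with the fingers. Continuing along the arc.

Emit:
jog_arm([
  {"x": 0, "y": -0.25, "z": -0.02, "wx": 0, "wy": 0, "wz": 0, "claw": 45},
  {"x": 0, "y": -0.28, "z": -0.16, "wx": 0, "wy": 0, "wz": 0, "claw": 45},
  {"x": 0, "y": -0.33, "z": -0.36, "wx": 0, "wy": 0, "wz": 0, "claw": 45},
  {"x": 0, "y": -0.385, "z": -0.55, "wx": 0, "wy": 0, "wz": 0, "claw": 45},
  {"x": 0, "y": -0.45, "z": -0.75, "wx": 0, "wy": 0, "wz": 0, "claw": 45},
  {"x": 0, "y": -0.535, "z": -0.94, "wx": 0, "wy": 0, "wz": 0, "claw": 45},
])

```text
clock: 13.65
position: [0.4875, -0.0809, 0.0191]
tool_rot: [-3.014, 0.004, -1.323]
force: [-16.6, -5.5, 4.5]
grip_width: 0.0382
```

```bash
python3 - <<'E'
from h import *
st()
from workcell import bot
f=bot.grab_frame("wrist")
cv2.imwrite("pics/o.png",f["pixels"][:,:,::-1]);pickle.dump(f,open("g.pkl","wb"))
E
```

```text
t 13.65 pos [ 0.4875 -0.0809  0.0191] rpy [-3.014  0.004 -1.323] F [-16.56  -5.46   4.5 ] w 0.0382 q [-0.13  0.67  0.27  2.18 -0.87  0.28 -0.41]
 L [-0.0734  0.0163  0.0191] FL [-17.4   -1.15   4.5 ]
```

View pics/o.png

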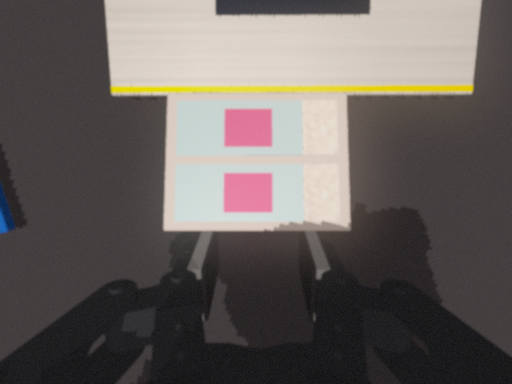

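Emit:
jog_arm([
  {"x": 0, "y": -0.23, "z": -0.07, "wx": 0, "wy": 0, "wz": 0, "claw": 45},
  {"x": 0, "y": -0.315, "z": -0.26, "wx": 0, "wy": 0, "wz": 0, "claw": 45},
  {"x": 0, "y": -0.435, "z": -0.5, "wx": 0, "wy": 0, "wz": 0, "claw": 45},
  {"x": 0, "y": -0.57, "z": -0.735, "wx": 0, "wy": 0, "wz": 0, "claw": 45},
  {"x": 0, "y": -0.72, "z": -0.965, "wx": 0, "wy": 0, "wz": 0, "claw": 45},
  {"x": 0, "y": -0.87, "z": -1.2, "wx": 0, "wy": 0, "wz": 0, "claw": 45},
])

```text
clock: 14.45
position: [0.492, -0.0797, 0.0319]
tool_rot: [-3.017, 0.005, -1.324]
force: [-16.4, -6.1, 8.2]
grip_width: 0.0387
```

```bash
python3 - <<'E'
from h import *
st()
from workcell import bot
f=bot.grab_frame("wrist")
cv2.imwrite("pics/p.png",f["pixels"][:,:,::-1]);pickle.dump(f,open("g.pkl","wb"))
E
```

```text
t 14.45 pos [ 0.492  -0.0797  0.0319] rpy [-3.017  0.005 -1.324] F [-16.42  -6.11   8.16] w 0.0387 q [-0.18  0.66  0.33  2.17 -0.85  0.33 -0.44]
 L [-0.0687  0.0163  0.0319] FL [-17.42  -1.82   8.16]
```

View pics/p.png

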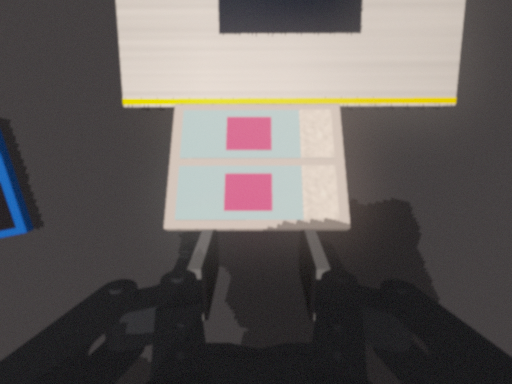

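Emit:
jog_arm([
  {"x": 0, "y": -0.27, "z": -0.07, "wx": 0, "wy": 0, "wz": 0, "claw": 45},
  {"x": 0, "y": -0.44, "z": -0.3, "wx": 0, "wy": 0, "wz": 0, "claw": 45},
  {"x": 0, "y": -0.62, "z": -0.53, "wx": 0, "wy": 0, "wz": 0, "claw": 45},
  {"x": 0, "y": -0.82, "z": -0.755, "wx": 0, "wy": 0, "wz": 0, "claw": 45},
  {"x": 0, "y": -1.05, "z": -0.98, "wx": 0, "wy": 0, "wz": 0, "claw": 45},
  {"x": 0, "y": -1.3, "z": -1.15, "wx": 0, "wy": 0, "wz": 0, "claw": 45},
  {"x": 0, "y": -1.52, "z": -1.32, "wx": 0, "wy": 0, "wz": 0, "claw": 45},
])

```text
clock: 15.38
position: [0.5023, -0.0772, 0.0469]
tool_rot: [-3.021, 0.006, -1.325]
force: [-24.9, -6.8, 22.8]
grip_width: 0.0381
```

```bash
python3 - <<'E'
from h import *
st()
from workcell import bot
f=bot.grab_frame("wrist")
cv2.imwrite("pics/q.png",f["pixels"][:,:,::-1]);pickle.dump(f,open("g.pkl","wb"))
f=bot.grab_frame("scene");crop(f,170,150,110,90,"q2.png")
E
```

```text
t 15.38 pos [ 0.5023 -0.0772  0.0469] rpy [-3.021  0.006 -1.325] F [-24.87  -6.76  22.78] w 0.0381 q [-0.23  0.65  0.39  2.14 -0.81  0.39 -0.49]
 L [-0.0581  0.0162  0.0469] FL [-25.77  -0.35  22.78]
```

View pics/q.png

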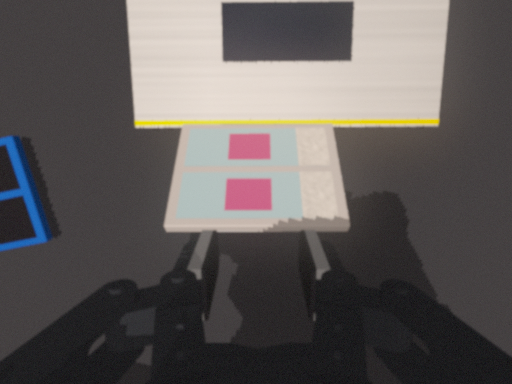

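View pics/q2.png

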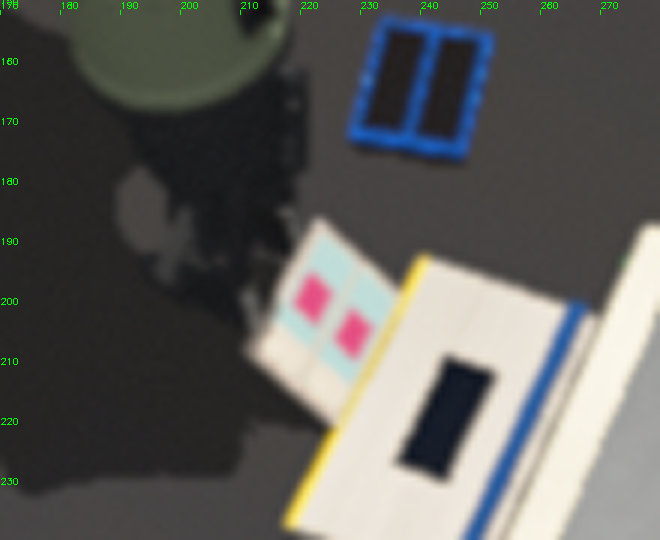

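Emit:
jog_arm([
  {"x": 0, "y": -0.17, "z": -0.19, "wx": 0, "wy": 0, "wz": 0, "claw": 45},
  {"x": 0, "y": -0.5, "z": -0.38, "wx": 0, "wy": 0, "wz": 0, "claw": 45},
  {"x": 0, "y": -0.93, "z": -0.63, "wx": 0, "wy": 0, "wz": 0, "claw": 45},
  {"x": 0, "y": -1.46, "z": -0.87, "wx": 0, "wy": 0, "wz": 0, "claw": 45},
  {"x": 0, "y": -1.99, "z": -1.07, "wx": 0, "wy": 0, "wz": 0, "claw": 45},
])

```text
clock: 16.1
position: [0.5195, -0.073, 0.0607]
tool_rot: [-3.022, 0.007, -1.325]
force: [-16.4, -2.2, 30.3]
grip_width: 0.0385
```

```bash
python3 - <<'E'
from h import *
st()
from workcell import bot
f=bot.grab_frame("wrist")
cv2.imwrite("pics/r.png",f["pixels"][:,:,::-1]);pickle.dump(f,open("g.pkl","wb"))
f=bot.grab_frame("scene");crop(f,170,150,110,90,"r2.png")
E
```

```text
t 16.1 pos [ 0.5195 -0.073   0.0607] rpy [-3.022  0.007 -1.325] F [-16.37  -2.15  30.3 ] w 0.0385 q [-0.27  0.65  0.45  2.1  -0.77  0.45 -0.55]
 L [-0.0404  0.016   0.0607] FL [-16.39   2.    30.3 ]
```

View pics/r.png

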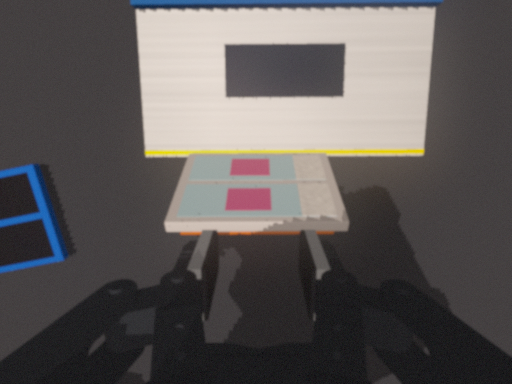

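View pics/r2.png

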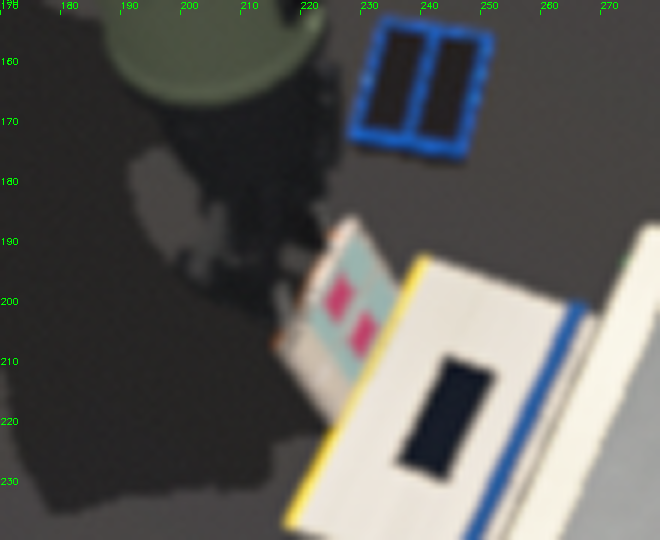

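Emit:
jog_arm([
  {"x": 0, "y": -0.12, "z": -0.19, "wx": 0, "wy": 0, "wz": 0, "claw": 45},
  {"x": 0, "y": -0.54, "z": -0.29, "wx": 0, "wy": 0, "wz": 0, "claw": 45},
  {"x": 0, "y": -1.05, "z": -0.38, "wx": 0, "wy": 0, "wz": 0, "claw": 45},
  {"x": 0, "y": -1.55, "z": -0.37, "wx": 0, "wy": 0, "wz": 0, "claw": 45},
])

```text
clock: 16.7
position: [0.5358, -0.0691, 0.0674]
tool_rot: [-3.019, 0.007, -1.325]
force: [-7.0, 1.9, 26.7]
grip_width: 0.0387
```

```bash
python3 - <<'E'
from h import *
st()
from workcell import bot
f=bot.grab_frame("wrist")
cv2.imwrite("pics/s.png",f["pixels"][:,:,::-1]);pickle.dump(f,open("g.pkl","wb"))
f=bot.grab_frame("scene");crop(f,170,150,110,90,"s2.png")
E
```

```text
t 16.7 pos [ 0.5358 -0.0691  0.0674] rpy [-3.019  0.007 -1.325] F [-7.01  1.94 26.66] w 0.0387 q [-0.3   0.65  0.47  2.06 -0.76  0.48 -0.58]
 L [-0.0236  0.0157  0.0674] FL [-6.3   3.62 26.66]
```

View pics/s.png

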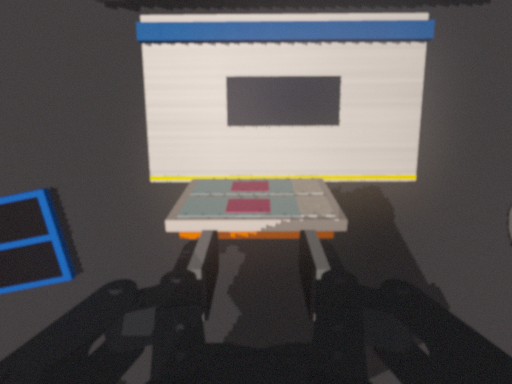

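View pics/s2.png

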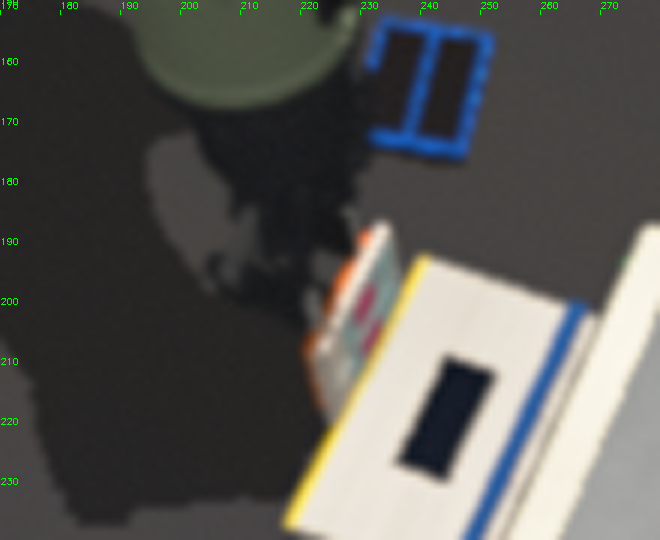

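Emit:
jog_arm([
  {"x": 0, "y": -0.41, "z": -0.1, "wx": 0, "wy": 0, "wz": 0, "claw": 45},
  {"x": 0, "y": -0.92, "z": -0.14, "wx": 0, "wy": 0, "wz": 0, "claw": 45},
  {"x": 0, "y": -1.42, "z": -0.13, "wx": 0, "wy": 0, "wz": 0, "claw": 45},
  {"x": 0, "y": -1.92, "z": -0.07, "wx": 0, "wy": 0, "wz": 0, "claw": 45},
  {"x": 0, "y": -2.4, "z": 0.04, "wx": 0, "wy": 0, "wz": 0, "claw": 45},
])

```text
clock: 17.42
position: [0.5595, -0.063, 0.0695]
tool_rot: [-3.019, 0.007, -1.324]
force: [-0.2, -0.7, -0.1]
grip_width: 0.0385
```

```bash
python3 - <<'E'
from h import *
st()
from workcell import bot
f=bot.grab_frame("wrist")
cv2.imwrite("pics/t.png",f["pixels"][:,:,::-1]);pickle.dump(f,open("g.pkl","wb"))
f=bot.grab_frame("scene");crop(f,170,150,110,90,"t2.png")
E
```

```text
t 17.43 pos [ 0.5595 -0.063   0.0695] rpy [-3.019  0.007 -1.324] F [-0.16 -0.69 -0.14] w 0.0385 q [-0.32  0.68  0.49  2.   -0.74  0.52 -0.61]
 L [0.0008 0.0157 0.0695] FL [-0.33 -0.63 -0.14]
```

View pics/t.png

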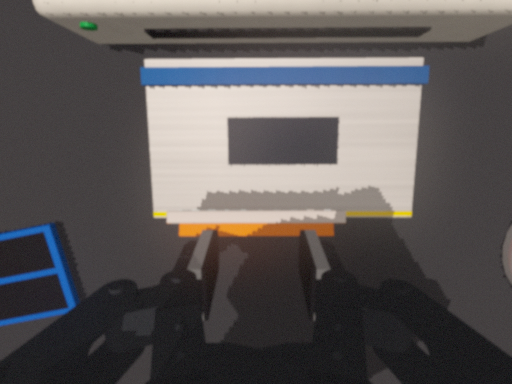

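View pics/t2.png

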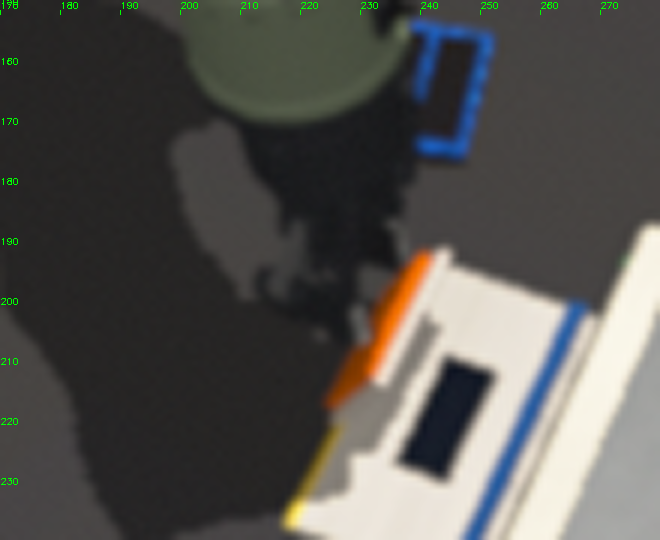

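```bash
python3 - <<'E'
from h import *
f=pickle.load(open("g.pkl","rb"))
for z in(.060,.064,.068,.072):
  print(z,[W2L(pos(f,u,v,z)).round(4)[:2] for u,v in[(167,211),(346,211),(167,222),(345,222),(180,223),(333,223),(180,236),(333,236)]])
print(W2L(pos(f,300,217,.01)))
for z in (.069,.072): print([W2L(pos(f,u,v,z)).round(4)[:2] for u,v in[(204,231),(215,231)]])
E
```

```text
0.06 [array([0.0167, 0.0614]), array([ 0.0163, -0.029 ]), array([0.0109, 0.0617]), array([ 0.0106, -0.0287]), array([0.0104, 0.0551]), array([ 0.0101, -0.0226]), array([0.0035, 0.0554]), array([ 0.0032, -0.0229])]
0.064 [array([0.0177, 0.0602]), array([ 0.0174, -0.0279]), array([0.0121, 0.0605]), array([ 0.0118, -0.0276]), array([0.0116, 0.0541]), array([ 0.0113, -0.0217]), array([0.0048, 0.0544]), array([ 0.0046, -0.0219])]
0.068 [array([0.0188, 0.059 ]), array([ 0.0184, -0.0268]), array([0.0133, 0.0593]), array([ 0.0129, -0.0266]), array([0.0128, 0.0531]), array([ 0.0125, -0.0208]), array([0.0062, 0.0534]), array([ 0.0059, -0.021 ])]
0.072 [array([0.0198, 0.0578]), array([ 0.0195, -0.0258]), array([0.0145, 0.0581]), array([ 0.0141, -0.0255]), array([0.014, 0.052]), array([ 0.0137, -0.0199]), array([0.0076, 0.0523]), array([ 0.0073, -0.0201])]
[-0.00078714 -0.01198609  0.01      ]
[array([0.009 , 0.0414]), array([0.009 , 0.0361])]
[array([0.01  , 0.0408]), array([0.01  , 0.0356])]
```

Emit:
jog_arm([
  {"x": 0, "y": -0.4, "z": 0.05, "wx": 0, "wy": 0, "wz": 0, "claw": 45},
  {"x": 0, "y": -0.8, "z": 0.15, "wx": 0, "wy": 0, "wz": 0, "claw": 45},
  {"x": 0, "y": -1.2, "z": 0.25, "wx": 0, "wy": 0, "wz": 0, "claw": 45},
  {"x": 0, "y": -1.6, "z": 0.4, "wx": 0, "wy": 0, "wz": 0, "claw": 45},
  {"x": 0, "y": -1.6, "z": 0.4, "wx": 0, "wy": 0, "wz": 0, "claw": 45},
])

```text
clock: 18.15
position: [0.5756, -0.0587, 0.0672]
tool_rot: [-3.019, 0.006, -1.324]
force: [0.3, -0.9, -0.1]
grip_width: 0.0381
```

```bash
python3 - <<'E'
from h import *
st()
from workcell import bot
f=bot.grab_frame("wrist")
cv2.imwrite("pics/u.png",f["pixels"][:,:,::-1]);pickle.dump(f,open("g.pkl","wb"))
f=bot.grab_frame("scene");crop(f,170,150,110,90,"u2.png")
E
```

```text
t 18.15 pos [ 0.5756 -0.0587  0.0672] rpy [-3.019  0.006 -1.324] F [ 0.28 -0.9  -0.13] w 0.0381 q [-0.33  0.7   0.5   1.96 -0.74  0.54 -0.63]
 L [0.0175 0.0158 0.0672] FL [ 0.05 -0.94 -0.13]
```

View pics/u.png

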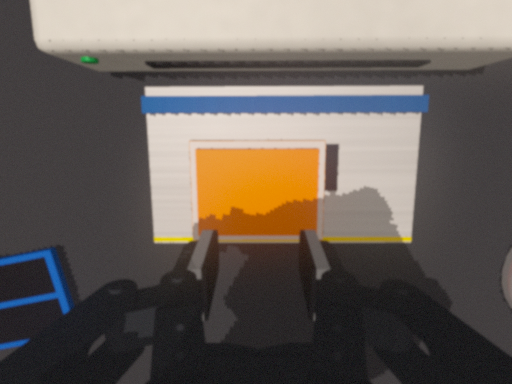

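View pics/u2.png

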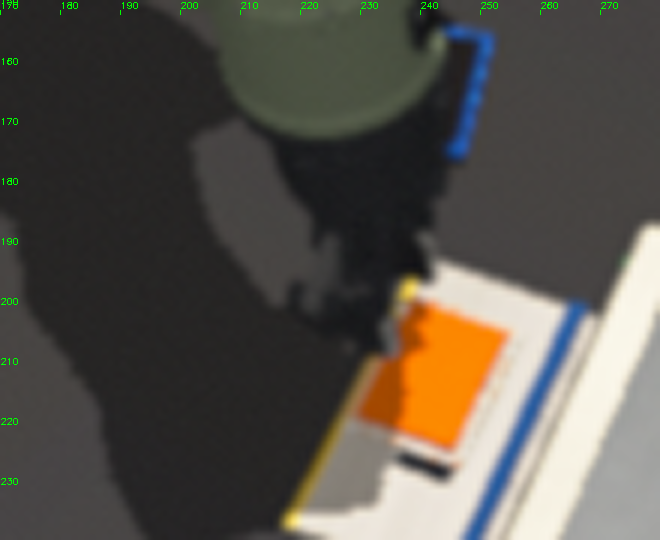

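The carrier has fallen flat on the plate, orange up (wrist: rim 190–326 × 140–242), with its rear rim near the yellow line. Now back off, lower and push home.

```bash
python3 - <<'E'
from h import *
f=pickle.load(open("g.pkl","rb"))
for u,v in[(190,140),(326,140),(219,242),(299,242)]: print(W2L(pos(f,u,v,.016)).round(4))
for u,v in[(150,113),(420,113)]: print(W2L(pos(f,u,v,.018)).round(4),W2L(pos(f,u,v,.01)).round(4))
print(W2L(pos(f,160,243,.01)).round(4),W2L(pos(f,400,243,.01)).round(4))
inc(L2W([-.03,.0165,.075]),rot(0))
inc(L2W([-.03,.0165,.020]),rot(0))
E
```

```text
[0.0673 0.0573 0.016 ]
[ 0.0668 -0.026   0.016 ]
[0.0017 0.0412 0.016 ]
[ 0.0015 -0.0106  0.016 ]
[0.0835 0.0802 0.018 ] [0.0839 0.0828 0.01  ]
[ 0.0826 -0.0811  0.018 ] [ 0.0829 -0.0849  0.01  ]
[-0.001   0.0815  0.01  ] [-0.0015 -0.0783  0.01  ]
inc cm [-0.06  4.59 -1.34] w [-7.01  0.35 -0.32]
inc cm [-0.03  5.26  4.12] w [-7.01  0.35 -0.32]
```

Emit:
jog_arm([
  {"x": 0, "y": 1.5, "z": -0.8, "wx": -2, "wy": 0, "wz": -0.3, "claw": 45},
  {"x": 0, "y": 3, "z": -1.3, "wx": -5, "wy": 0.3, "wz": -0.3, "claw": 45},
  {"x": 0, "y": 4.6, "z": -1.3, "wx": -7, "wy": 0.3, "wz": -0.3, "claw": 45},
  {"x": 0, "y": 4.8, "z": 0.5, "wx": -7, "wy": 0.3, "wz": -0.3, "claw": 45},
  {"x": 0, "y": 5, "z": 2.3, "wx": -7, "wy": 0.3, "wz": -0.3, "claw": 45},
  {"x": 0, "y": 5.26, "z": 4.1, "wx": -7, "wy": 0.3, "wz": -0.3, "claw": 45},
  {"x": 0, "y": 5.26, "z": 4.1, "wx": -7, "wy": 0.3, "wz": -0.3, "claw": 45},
])

```text
clock: 19.12
position: [0.5285, -0.0704, 0.0185]
tool_rot: [3.14, 0.002, -1.32]
force: [-0.6, -0.1, 0.7]
grip_width: 0.0387
```

```bash
python3 - <<'E'
from h import *
st()
inc(L2W([-.03,.0165,.0107]),rot(0))
inc(L2W([-.003,.0165,.0107]),rot(0))
E
```

```text
t 19.12 pos [ 0.5285 -0.0704  0.0185] rpy [ 3.14e+00  2.00e-03 -1.32e+00] F [-0.55 -0.1   0.67] w 0.0387 q [-0.33  0.79  0.5   1.99 -0.72  0.54 -0.64]
 L [-0.031   0.0162  0.0185] FL [-0.56  0.04  0.67]
inc cm [-0.02 -0.1   0.78] w [ 0.11  0.1  -0.06]
inc cm [-0.03 -2.8   0.78] w [ 0.11  0.1  -0.06]
```

Emit:
jog_arm([
  {"x": 0, "y": -0.1, "z": 0.5, "wx": 0.1, "wy": 0.1, "wz": 0, "claw": 45},
  {"x": 0, "y": -0.5, "z": 0.78, "wx": 0.1, "wy": 0.1, "wz": 0, "claw": 45},
  {"x": 0, "y": -1.1, "z": 0.78, "wx": 0.1, "wy": 0.1, "wz": 0, "claw": 45},
  {"x": 0, "y": -1.7, "z": 0.78, "wx": 0.1, "wy": 0.1, "wz": 0, "claw": 45},
  {"x": 0, "y": -2.3, "z": 0.78, "wx": 0.1, "wy": 0.1, "wz": 0, "claw": 45},
  {"x": 0, "y": -2.8, "z": 0.78, "wx": 0.1, "wy": 0.1, "wz": 0, "claw": 45},
  {"x": 0, "y": -3.2, "z": 0.78, "wx": 0.1, "wy": 0.1, "wz": 0, "claw": 45},
  {"x": 0, "y": -3.5, "z": 0.78, "wx": 0.1, "wy": 0.1, "wz": 0, "claw": 45},
])

```text
clock: 20.12
position: [0.5625, -0.0616, 0.0107]
tool_rot: [3.141, -0.0, -1.32]
force: [-1.9, 0.3, 1.3]
grip_width: 0.0386
```

```bash
python3 - <<'E'
from h import *
st()
from workcell import bot
f=bot.grab_frame("wrist")
cv2.imwrite("pics/v.png",f["pixels"][:,:,::-1]);pickle.dump(f,open("g.pkl","wb"))
E
```

```text
t 20.12 pos [ 0.5625 -0.0616  0.0107] rpy [ 3.141 -0.    -1.32 ] F [-1.87  0.26  1.31] w 0.0386 q [-0.34  0.84  0.51  1.91 -0.71  0.59 -0.68]
 L [0.0041 0.0162 0.0107] FL [-1.74  0.72  1.31]
```

View pics/v.png

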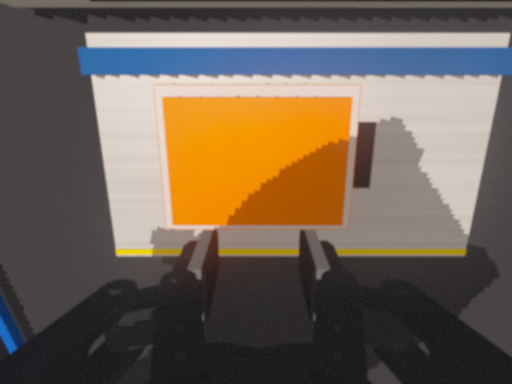

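Emit:
jog_arm([
  {"x": 0, "y": -0.2, "z": 0, "wx": 0, "wy": 0, "wz": 0, "claw": 45},
  {"x": 0, "y": -0.35, "z": 0, "wx": 0, "wy": 0, "wz": 0, "claw": 45},
  {"x": 0, "y": -0.45, "z": 0, "wx": 0, "wy": 0, "wz": 0, "claw": 45},
  {"x": 0, "y": -0.5, "z": 0, "wx": 0, "wy": 0, "wz": 0, "claw": 45},
])

```text
clock: 20.68
position: [0.5661, -0.0606, 0.0104]
tool_rot: [3.139, 0.001, -1.32]
force: [-11.8, -1.9, 7.0]
grip_width: 0.0383
```

```bash
python3 - <<'E'
from h import *
st()
from workcell import bot
f=bot.grab_frame("wrist")
crop(f,80,20,430,250,"w.png",1);cv2.imwrite("pics/w.png",cv2.resize(f["pixels"][30:250,120:400,::-1],None,fx=2.7,fy=2.7,interpolation=2));pickle.dump(f,open("g.pkl","wb"))
E
```

```text
t 20.68 pos [ 0.5661 -0.0606  0.0104] rpy [ 3.139e+00  1.000e-03 -1.320e+00] F [-11.78  -1.86   7.04] w 0.0383 q [-0.35  0.84  0.51  1.9  -0.71  0.6  -0.69]
 L [0.0078 0.0163 0.0104] FL [-11.88   1.13   7.04]
```

View pics/w.png

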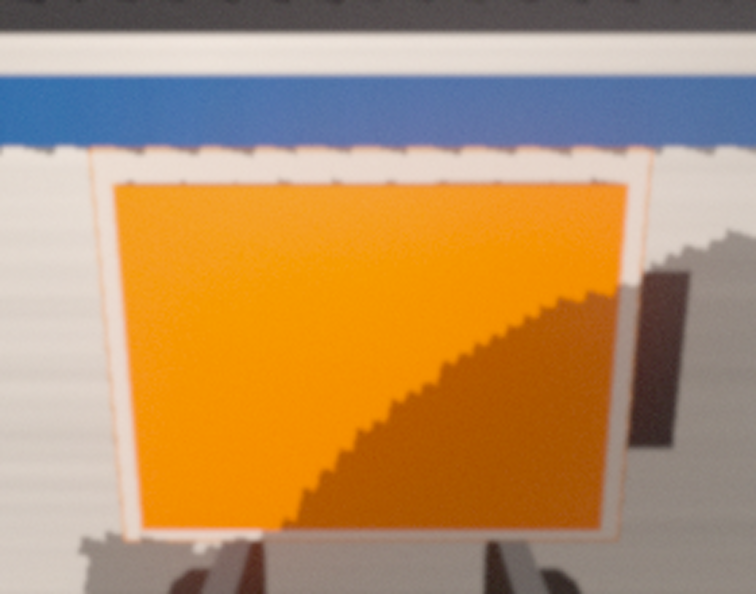

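The rim's front edge (row ~148 of the crop) meets the fence foot along its whole length, parallel to it. Now I'll withdraw.

Emit:
jog_arm([
  {"x": 0, "y": 0.3, "z": 0, "wx": 0, "wy": 0, "wz": 0, "claw": 45},
  {"x": 0, "y": 1, "z": 0, "wx": 0, "wy": 0, "wz": 0, "claw": 45},
  {"x": 0, "y": 2.5, "z": 0, "wx": 0, "wy": 0, "wz": 0, "claw": 45},
  {"x": 0, "y": 4, "z": -1, "wx": 0, "wy": 0, "wz": 0, "claw": 45},
  {"x": 0, "y": 6, "z": -5, "wx": 0, "wy": 0, "wz": 0, "claw": 45},
  {"x": 0, "y": 8, "z": -10, "wx": 0, "wy": 0, "wz": 0, "claw": 45},
  {"x": 0, "y": 8, "z": -13, "wx": 0, "wy": 0, "wz": 0, "claw": 45},
  {"x": 0, "y": 8, "z": -13, "wx": 0, "wy": 0, "wz": 0, "claw": 45},
])

```text
clock: 21.72
position: [0.4892, -0.0806, 0.1429]
tool_rot: [-3.141, 0.001, -1.32]
force: [0.2, 0.8, -1.4]
grip_width: 0.0384
```

```bash
python3 - <<'E'
from h import *
st()
from workcell import bot
f=bot.grab_frame("wrist");g=bot.grab_frame("scene");t=bot.grab_frame("top")
cv2.imwrite("pics/x.png",np.vstack([f["pixels"],])[:,:,::-1]);pickle.dump((f,g),open("x.pkl","wb"))
crop(g,185,140,130,100,"x2.png")
a=pickle.load(open("a.pkl","rb"))
cv2.imwrite("pics/x3.png",t["pixels"][:,:,::-1])
E
```

```text
t 21.73 pos [ 0.4892 -0.0806  0.1429] rpy [-3.141e+00  1.000e-03 -1.320e+00] F [ 0.19  0.81 -1.4 ] w 0.0384 q [-0.47  0.56  0.71  2.04 -0.54  0.73 -0.74]
 L [-0.0716  0.0161  0.1429] FL [ 0.38  0.74 -1.4 ]
```

View pics/x.png

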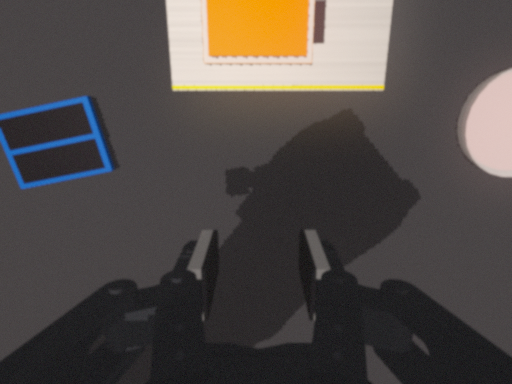

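View pics/x2.png

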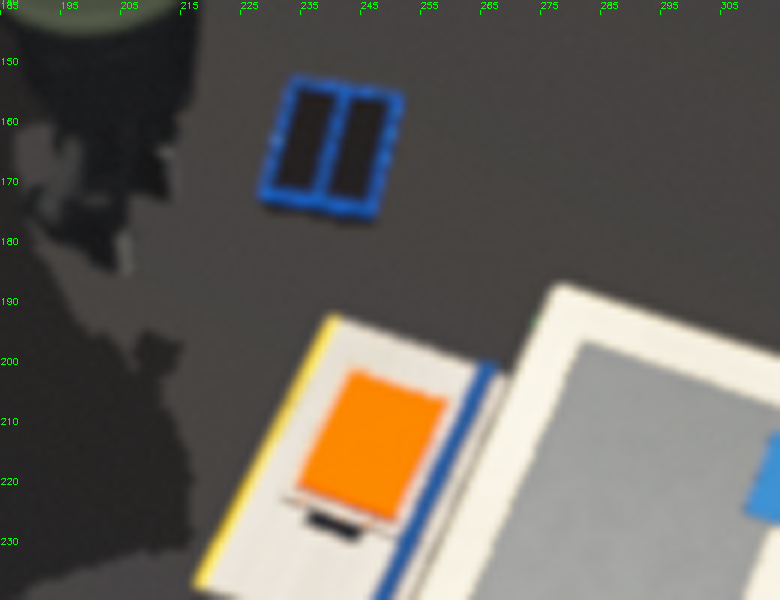

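View pics/x3.png

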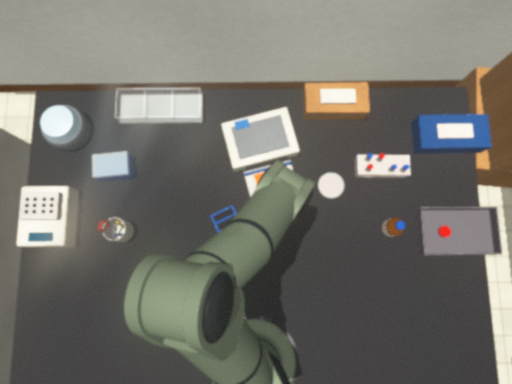

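```bash
python3 - <<'E'
from h import *
f,g=pickle.load(open("x.pkl","rb"))
for u,v in[(206,64),(311,64)]: print(W2L(pos(f,u,v,.016)).round(4))
print(W2L(pos(f,180,90,.01)).round(4),W2L(pos(f,380,90,.01)).round(4))
from workcell import bot
bot.job_done()
E
```

```text
[0.0191 0.0562 0.016 ]
[ 0.0189 -0.0252  0.016 ]
[-0.0003  0.0791  0.01  ] [-0.0007 -0.0827  0.01  ]
the job is handed in; nothing more can be done
```

The carrier is turned over and sits square against the blue fence, orange back up. I handed the job in at about 22 s, with the robot clear of everything.

I squared the carrier against the step with both fingertips, tipped it up on its long edge until it fell onto the plate, and pushed it home. It was never gripped or lifted.

**Last checks**
- **Fit at the fence:** The wrist picture showed the rim meeting the fence along its whole length, and the push ended at about 12 N. After the fingers withdrew, the rear rim measured 19.0 mm and 19.1 mm from the step at its two ends. With 20 mm expected when fully home, that agrees to within the roughly 2 mm calibration, and the 0.2 mm difference between the ends shows it is square.
- **Other things on the bench:** In the final scene and top pictures, everything in view is where it started.

**What went wrong on the way**
- While finding the fingertip height I pressed the bench with about 88 N. That is under the 120 N wrist limit.
- The first attempt to tip the carrier slipped, because I was pressing too lightly and the fingers slid up off the rim. The carrier stayed or dropped flat before the step. The second attempt, pressing harder with the tool tilted 8°, worked.

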